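# Offer a blind bearing cap up to a gear unit and hold it home

### The arm

A 7-joint arm with a two-finger parallel gripper is mounted at the origin on a cart in front of the work surface, level with it; the furniture and walls round the work are solid. World frame = base frame: x ahead of the robot, y to its left, z up, the work surface at z = 0. Lengths are in m, angles in rad, forces in N, time in s.
With the tool pointing down it reaches from about 0.425 to 0.875 m from the base axis. Payload 4.7 kg.
Tool frame: the origin (TCP) lies midway between the tips of the shut fingers; the grasp point (between the pads) lies 19 mm behind it; x points along the fingers, z is the direction in which the jaws open and shut, and the axes are right-handed (so a half turn about x gives the same grasp; the last joint's range is limited). The gripper opens to 87 mm and grips with 3 to 60 N. Pads are 19 mm wide; open, the fingers measure 117 mm over their backs; the gripper's body (75 mm by 190 mm) begins 51 mm behind the grasp point.
Start: joints at [-1.305, 0.321, -0.07, 1.45, 0.023, 1.371, -0.057], TCP at [0.162, 0.63, 0.192] pointing down, gripper open.
Joint ranges: [-2.86, 2.86], [-0.3, 2.09], [-1.38, 1.24], [0.06, 2.45], [-1.56, 4.7], [0.09, 2.05], [-2.69, 2.69]. Speed limits (rad/s): [2.57, 2.57, 3.14, 3.14, 3.14, 3.14, 3.14].

### API

Orientations are given as a rotation vector (axis times angle).
In Python, from bench import ctrl gives the robot as it stands.
- The arm moves only by the shell command python3 -m pendant 'ROWS' [OPENING] [FORCE]. ROWS is JSON, a list of rows, each an object with "travel": the shift along the tool's x, y, z in m, a list of three; "twist": the turn about the tool's x in rad. In form: [{"travel": [x, y, z], "twist": twist}, ...]. A call has 1 to 10 rows; each row is the pose to reach, as a shift and turn from the pose measured when the call began, along the tool's axes at that moment; what a row does not reach only later rows make up. A row lasts 1/8 s, in which the tool goes at most 62.5 mm and 10.7 degrees, less where a joint would pass 70% of its speed; a pose out of reach is approached as far as the arm can. A call with a gripper value outside its range is refused whole. OPENING is the opening, from -1 (shut) to 1 (fully open), so that 0 is half open, set as the call begins (- or left out, the last holds). The fingers move at their own pace and stop on an object; FORCE is the grip in N (left out, the last holds). Time passes only in rows, so rows that repeat a pose let the fingers close. It gives the time, the measured TCP pose, the force and the opening at its end, in the units of the state.
- ctrl.get_state(): the state, without advancing time (a new reading comes with each control period).
- ctrl.get_image(name): name is "scene" or "side" or "wrist"; returns the picture (384x512x3 uint8, red, green, blue); there is no depth.
- ctrl.camera_model(name): a dict with "K" (3x3 intrinsics, pixels), "rvec" (rotation vector, rad) and "tvec" (3), from world to camera coordinates, as OpenCV has them; the wrist camera has in their place "T_tool_cam" (4x4, takes a point from camera to tool coordinates, whose origin is the TCP and whose axes are the tool frame's). Camera axes: x right, y down, z forward; pixel columns grow to the right and rows downward; lengths in m; the calibration is good to about 2 mm. A picture is of the moment at which its call begins: read the wrist's pose just before it. camera_model takes no time and is no camera call.
- ctrl.close_job(): hands the job in, once; it reports no verdict.
The state is a dict: "time": time; "joint_positions": joint angles; "qd": joint speeds; "joint_torque": joint torques, N m; "position": TCP position; "tool_rot": TCP orientation; "ft_force": force on the tool from outside, world axes, zero at the start; "torque": the same for the moment, N m; "grip_width": opening from 0.0 (shut) to 1.0 (fully open).
Only numpy, scipy, OpenCV 4.12 (cv2) and the standard library are available. Lean on these libraries where they do the work, as an engineer would, in place of code of your own. Each camera call takes 0.05 s, during which the arm holds its last target.

### The job

The bearing cap lies with its blind bore hidden underneath. Stand it upright on one of its ends on the bench and let go of it, so that the bore comes into view and you can change your hold; then take it again, turn it bore upwards and bring it up from below over the shaft end under the gear unit, its square head lined up with the square pad and its tail pointing out to the front, until you feel its face come home against the pad. Finish like that, still holding the cap up there for the screws to be put in, and leave the bearing, hex keys and screwdriver where they lie.

Things in the scene. Friction and masses are not known exactly. Their poses are not given: they have to be found in the camera images.
- cap: Bearing cap, bare aluminium, about 0.2 kg, 126 long, 20 thick: square head 58 x 58 with a narrower tail, 36 wide, 68 long. Origin: centre of the mouth of the blind bore, in the middle of the head's one face. z points into the metal, out through the plain back (at z = +20): z up = bore down, as it starts, flat on the bench. Head from x = -29 to +29; tail along -x, to x = -97. (mm)
- tail (a point): Middle of the cap's tail, in the middle of its thickness: 76 from the bore's axis along the cap's -x, 21 from the tail's end, z = +10. The tail's long sides are parallel, 36 apart, good to grip. Axes as the cap's. (mm)
- gearbox: Grey gear unit on a steel bench bracket, bolted down. Origin: on the upright shaft axis, at bench height; x to the back, -x to the front, z up. Base 12 thick (x -70 to 112, y -75 to 75); upright x 50 to 64, 104 wide; housing held out over the base, x -38 to 50, y -48 to 48, z 200 (underside) to 315; motor on the right, 86 across, to y = -181, axis 249 up. Free space below the housing. (mm)
- pad (a point): Centre of the machined square pad, 58 x 58, on the housing's underside, facing down, 200 above the bench; axes as the gear unit's. From it the steel shaft end, 26 across with a chamfered tip 19 across, sticks 10 straight down. In the cap's bore it has 5 of room all round and 4 beyond its tip, so the cap's face can lie on the pad. (mm)
- bearing: Ball bearing, 47 mm across, 14 mm high, lying flat; origin at the centre of its underside. Not to be disturbed.
- hex_keys: Folding hex-key set, closed, 100 mm long (along y), 36 mm wide, 28 mm high; origin at the centre of its underside. Not to be disturbed.
- screwdriver_red: Screwdriver with red handle, 173 mm long (along x), 29 mm high; origin at the centre of its underside. Not to be disturbed.
- bore_mouth (a point): Centre of the mouth of the cap's blind bore, 36 across and 14 deep, round, straight; same point and axes as the cap's. Four small screw holes go through the head's corners, one through the tail. Stood on the end of its head the cap is 126 tall on a foot 58 x 20, this point 29 above the bench and the bore looking sideways. (mm)
There are look-alikes about, which are no part of the job. Of the things that look like the cap, take the one that is farthest to the robot's left at the start.

How it is judged:
On the way:
1. the cap stands upright on one of its ends on the bench (within 7 degrees), let go ((angle between cap's own x axis and vertical below 0.12 rad or angle between cap's own x axis and vertical above 3.02 rad) and height (world z) of cap below 0.1 m and contact force between cap and the fingers below 0.1 N and linear speed of cap below 0.03 m/s), for 0.3 s.
At the end, for the whole second after the job is handed in: The cap is held by the fingers, bore up (within 7 degrees of level), over the shaft end: bore's mouth within 6.5 mm of the shaft axis and within 4 mm of the pad, tail to the front and in line with the gear unit within 11 degrees, at rest (horizontal distance between cap and pad below 0.0065 m and z of cap in the frame of pad above -0.004 m and angle between cap's own z axis and vertical above 3.02 rad and angle between the x axis of cap and the x axis of gearbox, either way round below 0.2 rad and x of tail in the frame of pad below -0.05 m and contact force between cap and the fingers above 2 N and linear speed of cap below 0.02 m/s); the arm keeps its last pose, push and grip.
It fails at once if the bearing, the hex keys or the screwdriver is pushed more than 30 mm away (distance of any of bearing, hex_keys, screwdriver_red from where it was at the start of the episode above 0.03 m).
It also fails if it takes over 72 s, if anything falls off the work surface, if the arm or the gripper's body presses on something with over 40 N, if the wrist force passes 120 N, or if a joint passes its speed limit or range.

## Working session

There is one attempt and no reset: what is moved stays moved. The work goes in short steps, Python scripts to look and compute and a shell command to move; the robot and the scene stay as the last step left them, time stands still between calls to the robot, and variables do not carry over. Pictures are saved under pics/ and viewed, and the job is handed in when it is done.

```bash
mkdir -p pics; ls; python3 - <<'E'
from bench import ctrl
import cv2,numpy as np
s=ctrl.get_state()
for k,v in s.items(): print(k,np.round(v,3))
for n in ["scene","side","wrist"]:
    cv2.imwrite(f"pics/a_{n}.png",ctrl.get_image(n)[:,:,::-1])
    m=ctrl.camera_model(n); print(n,{k:np.round(v,4).tolist() for k,v in m.items()})
E
```

```text
pics
time 0.0
joint_positions [-1.305  0.322 -0.07   1.452  0.023  1.371 -0.057]
qd [-0.    -0.    -0.001  0.    -0.    -0.001  0.001]
joint_torque [-0.0000e+00 -4.9131e+01 -4.0400e-01 -3.1251e+01 -6.4000e-02  4.4000e-02
  0.0000e+00]
position [0.162 0.629 0.191]
tool_rot [-1.023  1.319  1.021]
ft_force [0.35  1.717 0.689]
torque [ 0.093 -0.008  0.001]
grip_width 0.996
scene {'K': [[482.6409, 0.0, 248.3002], [0.0, 482.6409, 190.7492], [0.0, 0.0, 1.0]], 'rvec': [1.3288, -2.2936, 0.8878], 'tvec': [0.2173, 0.4707, 0.9988]}
side {'K': [[360.6193, 0.0, 253.0884], [0.0, 360.6193, 190.4687], [0.0, 0.0, 1.0]], 'rvec': [2.2467, -0.6586, 0.2855], 'tvec': [-0.5056, 0.2724, 1.0653]}
wrist {'K': [[343.0002, 0.0, 255.5588], [0.0, 343.0002, 195.4592], [0.0, 0.0, 1.0]], 'T_tool_cam': [[0.0008, -0.2686, 0.9633, -0.1919], [-0.0001, -0.9633, -0.2686, 0.0727], [1.0, 0.0001, -0.0008, -0.0009], [0.0, 0.0, 0.0, 1.0]]}
```

View pics/a_scene.png

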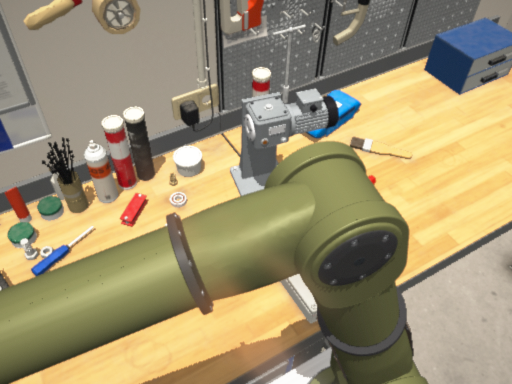

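View pics/a_side.png

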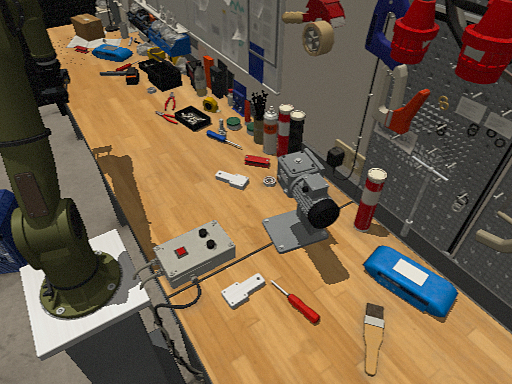

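View pics/a_wrist.png

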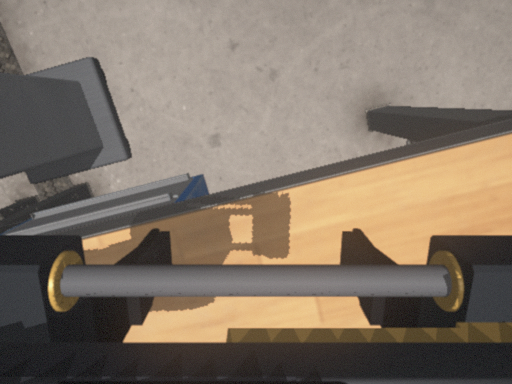

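```bash
cat > h.py <<'E'
from bench import ctrl
import cv2,numpy as np
from scipy.spatial.transform import Rotation as R
def pose():
    s=ctrl.get_state(); T=np.eye(4); T[:3,:3]=R.from_rotvec(s["tool_rot"]).as_matrix(); T[:3,3]=s["position"]; return s,T
def cam(n,T=None):
    m=ctrl.camera_model(n); K=np.array(m["K"])
    if n=="wrist":
        W=T@np.array(m["T_tool_cam"]); Rm=W[:3,:3]; C=W[:3,3]
    else:
        Rm=cv2.Rodrigues(np.array(m["rvec"],float))[0].T; C=-Rm@np.array(m["tvec"])
    return K,Rm,C
def ray(n,px,T=None):
    K,Rm,C=cam(n,T); d=Rm@np.linalg.inv(K)@np.array([px[0],px[1],1.]); return C,d/np.linalg.norm(d)
def onz(n,px,z,T=None):
    C,d=ray(n,px,T); return C+d*(z-C[2])/d[2]
def proj(n,p,T=None):
    K,Rm,C=cam(n,T); q=K@(Rm.T@(np.array(p)-C)); return q[:2]/q[2]
def crop(img,x,y,w,h,f,name):
    cv2.imwrite(name,cv2.resize(img[y:y+h,x:x+w],None,fx=f,fy=f,interpolation=cv2.INTER_CUBIC))
E
python3 - <<'E'
from h import *
im=cv2.imread("pics/a_side.png")
crop(im,195,140,160,120,5,"pics/b1.png"); crop(im,200,240,160,120,5,"pics/b2.png")
for p in [(232,179),(243,290),(270,181),(257,161),(225,138),(300,305)]: print(p,onz("side",p,0.01).round(3))
E
```

```text
(232, 179) [0.601 0.152 0.01 ]
(243, 290) [ 0.385 -0.283  0.01 ]
(270, 181) [0.718 0.063 0.01 ]
(257, 161) [0.743 0.193 0.01 ]
(225, 138) [0.713 0.405 0.01 ]
(300, 305) [ 0.493 -0.409  0.01 ]
```

View pics/b1.png

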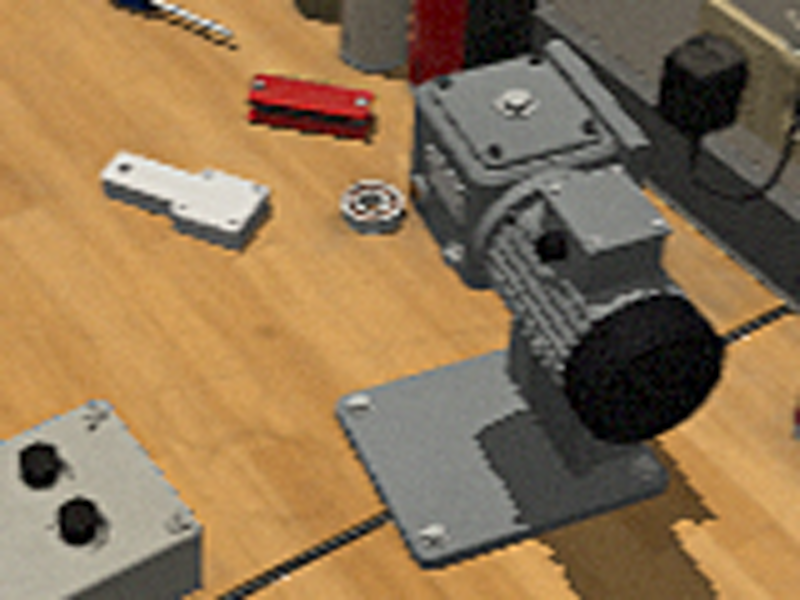

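View pics/b2.png

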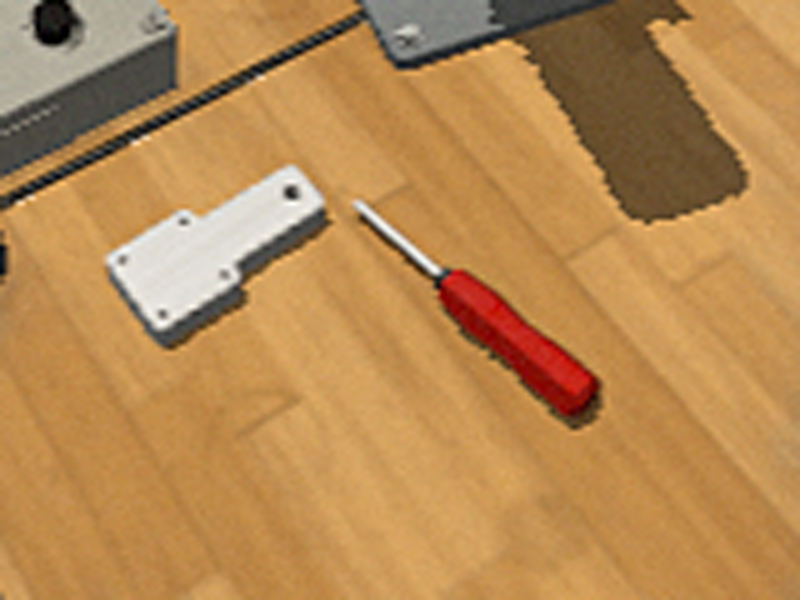

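```bash
python3 - <<'E'
from h import *
s,T=pose(); print(T.round(3))
f=lambda c:(195+c[0]/5-.4,140+c[1]/5-.4)
print("cap top z=.02")
for n,c in dict(tailL=(102,180),tailback=(128,153),headR=(268,187),headfront=(237,235),headnear=(172,212),headfar=(207,170)).items(): print(n,onz("side",f(c),.02).round(3))
print("base z=.012")
for c in [(338,408),(425,566),(666,487)]: print(onz("side",f(c),.012).round(3))
print("housing top z .315");
for c in [(415,90),(470,185),(615,145),(545,50)]: print(onz("side",f(c),.315).round(3))
print("bearing",onz("side",f((372,203)),.014).round(3),"hexk",onz("side",f((312,90)),.028).round(3))
E
```

```text
[[-0.    -0.968  0.249  0.162]
 [-0.001  0.249  0.968  0.629]
 [-1.    -0.    -0.001  0.192]
 [ 0.     0.     0.     1.   ]]
cap top z=.02
tailL [0.551 0.194 0.02 ]
tailback [0.583 0.212 0.02 ]
headR [0.654 0.118 0.02 ]
headfront [0.606 0.084 0.02 ]
headnear [0.578 0.133 0.02 ]
headfar [0.625 0.161 0.02 ]
base z=.012
[ 0.577 -0.094  0.012]
[ 0.549 -0.234  0.012]
[ 0.719 -0.267  0.012]
housing top z .315
[ 0.587 -0.146  0.315]
[ 0.565 -0.226  0.315]
[ 0.649 -0.242  0.315]
[ 0.67  -0.155  0.315]
bearing [0.715 0.065 0.014] hexk [0.743 0.192 0.028]
```

```bash
cat >> h.py <<'E'
def go(p,az=None):
    "tool travel and twist to reach world TCP p with tool y at azimuth az (deg)"
    s,T=pose(); d=T[:3,:3].T@(np.array(p)-T[:3,3]); a=np.degrees(np.arctan2(T[1,1],T[0,1]))
    tw=0 if az is None else -np.radians((az-a+180)%360-180)
    print("t",round(s["time"],2),"pos",T[:3,3].round(4),"az",round(a,1),"tilt",np.degrees(np.arccos(-T[2,0])).round(2),"travel",d.round(4),"twist",round(tw,3),"grip",round(s["grip_width"],3),"F",np.round(s["ft_force"],1),"M",np.round(s["torque"],2),"q7",round(s["joint_positions"][6],2))
def snap(n,name,crop_=None,f=1):
    s,T=pose(); im=ctrl.get_image(n)[:,:,::-1]; cv2.imwrite("pics/"+name+".png",im); np.save("pics/"+name+".npy",T); return im,T
E
python3 -c "
from h import *
go((.58,.18,.2),122)"
```

```text
t 0.15 pos [0.1619 0.629  0.1916] az 165.6 tilt 0.08 travel [-0.0078 -0.5168 -0.3307] twist 0.761 grip 1.0 F [-0.2 -0.3  0.8] M [-0.01 -0.03 -0.04] q7 -0.06
```

```bash
python3 -m pendant '[{"travel":[-0.004,-0.05,-0.03],"twist":0.1},{"travel":[-0.008,-0.1,-0.064],"twist":0.2},{"travel":[-0.008,-0.15,-0.096],"twist":0.3},{"travel":[-0.008,-0.2,-0.128],"twist":0.4},{"travel":[-0.008,-0.25,-0.16],"twist":0.5},{"travel":[-0.008,-0.3,-0.192],"twist":0.6},{"travel":[-0.008,-0.35,-0.224],"twist":0.68},{"travel":[-0.008,-0.4,-0.256],"twist":0.76},{"travel":[-0.008,-0.45,-0.288],"twist":0.76},{"travel":[-0.008,-0.48,-0.31],"twist":0.76}]' 1 10
python3 -c "
from h import *
go((.58,.18,.2),122)"
```

```text
time: 1.4
position: [0.5513, 0.2058, 0.1999]
tool_rot: [-0.437, 1.527, 0.433]
ft_force: [-0.6, 0.6, -0.4]
grip_width: 0.999
t 1.4 pos [0.5513 0.2058 0.1999] az 121.8 tilt 0.15 travel [-0.     -0.0371  0.0108] twist -0.003 grip 0.999 F [-0.6  0.6 -0.4] M [-0.01  0.01 -0.07] q7 0.21
```

Good tracking. Looking from here.

```bash
python3 - <<'E'
from h import *
snap("wrist","c1"); snap("scene","c_scene"); snap("side","c_side")
E
```

```text
(no output)
```

View pics/c1.png

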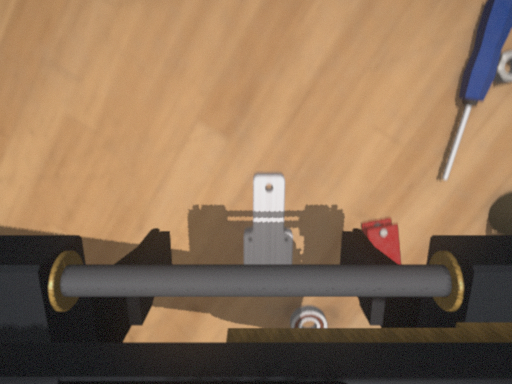

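View pics/c_scene.png

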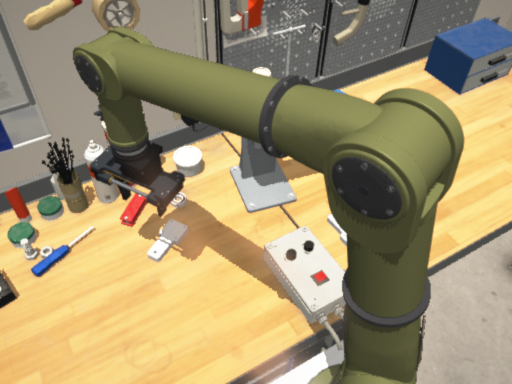

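View pics/c_side.png

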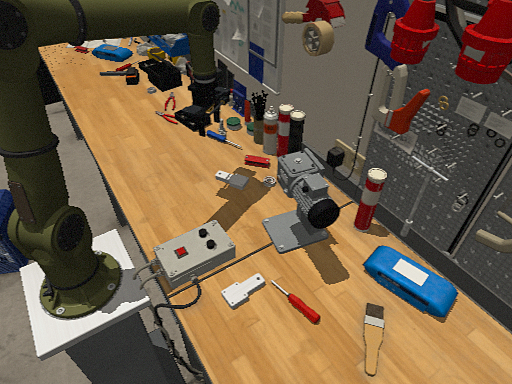

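Two look-alikes were in the side view: A at (232,179), y≈+0.15, and B at (243,290), y≈−0.28. A is farthest left and its enlarged crop fits (square head, narrow tail, holes, no bore visible). The wrist view shows A's tail end at (254–285, 174) and its head at (244–292, 230+).

```bash
python3 - <<'E'
from h import *
im=cv2.imread("pics/c1.png");T=np.load("pics/c1.npy")
crop(im,225,160,90,110,6,"pics/c1z.png")
hsv=cv2.cvtColor(im,cv2.COLOR_BGR2HSV)
m=((hsv[...,1]<60)&(hsv[...,2]>60)).astype(np.uint8)
for r in [176,180,184,190,196,202,206,222,226]:
    c=np.where(m[r,230:310])[0]+230
    if len(c): 
        a=onz("wrist",(c[0]-.5,r),.02,T);b=onz("wrist",(c[-1]+.5,r),.02,T);print(r,c[0],c[-1],a.round(4),b.round(4),np.linalg.norm(a-b).round(4))
print("tailend",onz("wrist",(269,173.5),.02,T).round(4), "hole",onz("wrist",(268.5,187.5),.02,T).round(4))
E
```

```text
176 254 283 [0.554  0.1962 0.02  ] [0.5823 0.2137 0.02  ] 0.0332
180 253 284 [0.5555 0.1917 0.02  ] [0.5857 0.2105 0.02  ] 0.0356
184 253 284 [0.5579 0.1878 0.02  ] [0.5882 0.2067 0.02  ] 0.0357
190 253 284 [0.5615 0.1819 0.02  ] [0.592  0.2009 0.02  ] 0.0359
196 253 284 [0.5652 0.176  0.02  ] [0.5958 0.195  0.02  ] 0.036
202 253 284 [0.5689 0.17   0.02  ] [0.5997 0.1891 0.02  ] 0.0362
206 253 284 [0.5714 0.166  0.02  ] [0.6023 0.1851 0.02  ] 0.0363
222 253 283 [0.5815 0.1495 0.02  ] [0.6118 0.1684 0.02  ] 0.0357
226 252 284 [0.5831 0.1448 0.02  ] [0.6155 0.1649 0.02  ] 0.0381
tailend [0.5671 0.2076 0.02  ] hole [0.5752 0.1938 0.02  ]
```

View pics/c1z.png

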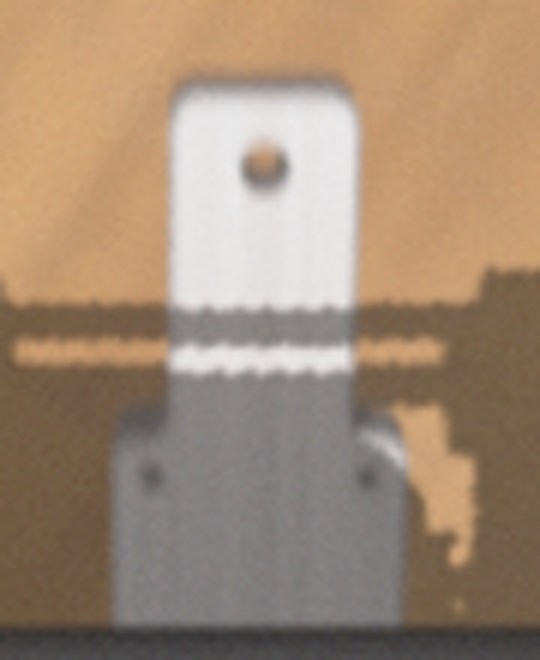

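```bash
python3 -c "
from h import *
go((.575,.194,.005),121.6)"
```

```text
t 1.55 pos [0.5506 0.2064 0.1997] az 121.7 tilt 0.15 travel [ 0.1948 -0.0229  0.0146] twist 0.002 grip 1.004 F [ 0.2  0.5 -0.2] M [-0.05  0.07 -0.03] q7 0.21
```

```bash
python3 -m pendant '[{"travel":[0.0,-0.023,0.0146],"twist":0},{"travel":[0.05,-0.023,0.0146],"twist":0},{"travel":[0.1,-0.023,0.0146],"twist":0},{"travel":[0.15,-0.023,0.0146],"twist":0},{"travel":[0.18,-0.023,0.0146],"twist":0},{"travel":[0.19,-0.023,0.0146],"twist":0},{"travel":[0.194,-0.023,0.0146],"twist":0},{"travel":[0.194,-0.023,0.0146],"twist":0}]' 0.3 10
python3 -c "
from h import *
go((.575,.194,.005),121.6)
snap('wrist','d1')"
```

```text
time: 2.55
position: [0.5758, 0.1947, 0.007]
tool_rot: [-0.436, 1.526, 0.433]
ft_force: [0.2, 0.1, 1.1]
grip_width: 0.652
t 2.55 pos [0.5758 0.1947 0.007 ] az 121.8 tilt 0.11 travel [ 0.002  -0.0002 -0.0011] twist 0.003 grip 0.652 F [0.2 0.1 1.1] M [-0.01 -0.02  0.01] q7 0.31
```

View pics/d1.png

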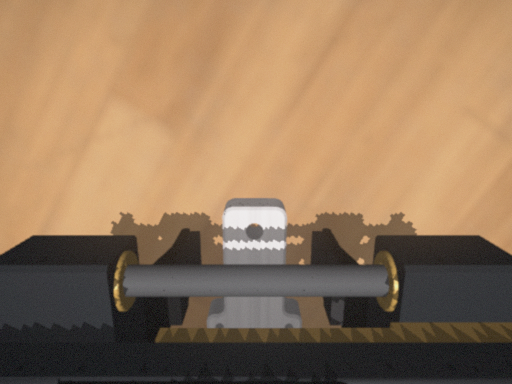

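The tail is centred between the fingers (hole at (254,231), tail edges 223–287). I'll close on it and lift a little.

```bash
python3 -m pendant '[{"travel":[0.003,0,0],"twist":0},{"travel":[0.003,0,0],"twist":0},{"travel":[0.003,0,0],"twist":0},{"travel":[0.003,0,0],"twist":0},{"travel":[0.003,0,0],"twist":0}]' -1 12
python3 -m pendant '[{"travel":[-0.02,0,0],"twist":0},{"travel":[-0.05,0,0],"twist":0},{"travel":[-0.08,0,0],"twist":0},{"travel":[-0.11,0,0],"twist":0},{"travel":[-0.12,0,0],"twist":0},{"travel":[-0.12,0,0],"twist":0}]'
python3 -c "
from h import *
go((.575,.194,.12),121.6)
snap('wrist','e1');im,_=snap('side','e2');crop(im,170,100,160,120,5,'pics/e2z.png')"
```

```text
time: 3.22
position: [0.5761, 0.1946, 0.0042]
tool_rot: [-0.436, 1.526, 0.433]
ft_force: [-1.2, 0.0, -0.1]
grip_width: 0.164
time: 3.98
position: [0.5763, 0.195, 0.1252]
tool_rot: [-0.435, 1.524, 0.433]
ft_force: [0.2, -0.3, -2.0]
grip_width: 0.007
t 3.98 pos [0.5763 0.195  0.1252] az 121.7 tilt 0.18 travel [ 0.0052 -0.0001 -0.0017] twist 0.003 grip 0.007 F [ 0.2 -0.3 -2. ] M [-0.03  0.06  0.02] q7 0.27
```

View pics/e1.png

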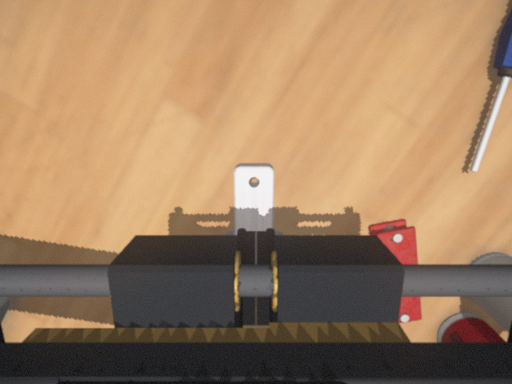

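View pics/e2z.png

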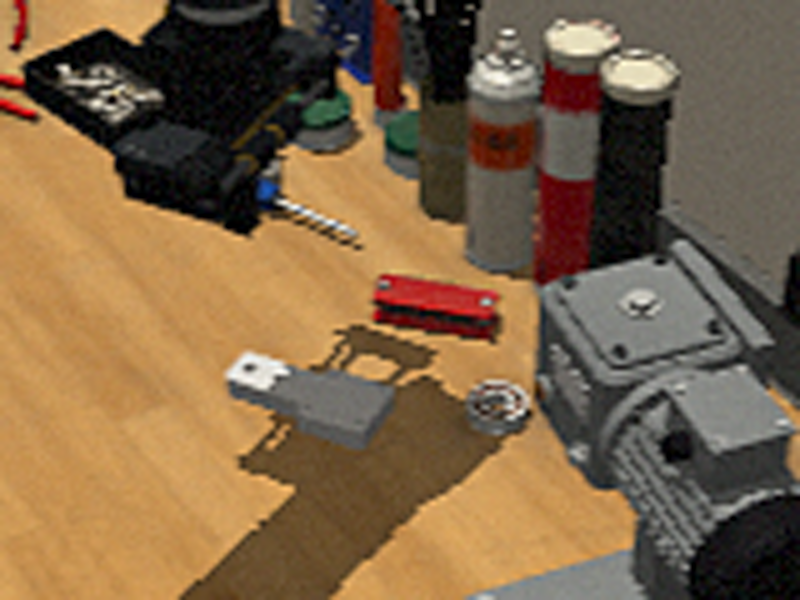

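```bash
python3 - <<'E'
from h import *
im=cv2.imread("pics/e1.png");T=np.load("pics/e1.npy")
for x in (0,-.019,-.038,-.07): print(x,proj("wrist",(T@[x,0,0,1])[:3],T).round(1), proj("wrist",(T@[x,.0095,0,1])[:3],T).round(1))
print("hole",onz("wrist",(254.5,182),.02,T).round(4))
hsv=cv2.cvtColor(im,cv2.COLOR_BGR2HSV)
m=((hsv[...,1]<60)&(hsv[...,2]>60)).astype(np.uint8)
for r in [170,180,190,200,210,225]:
    c=np.where(m[r,215:300])[0]+215
    a=onz("wrist",(c[0]-.5,r),.02,T);b=onz("wrist",(c[-1]+.5,r),.02,T);print(r,c[0],c[-1],((a+b)/2).round(4),np.linalg.norm(a-b).round(4))
crop(im,170,160,170,128,4.7,"pics/e1z.png")
E
```

```text
0 [256.  225.6] [256.  210.4]
-0.019 [256.1 238. ] [256.1 221.4]
-0.038 [256.1 253. ] [256.1 234.9]
-0.07 [256.3 287.6] [256.3 266. ]
hole [0.5748 0.1957 0.02  ]
170 235 273 [0.5687 0.2047 0.02  ] 0.0344
180 234 273 [0.573  0.1968 0.02  ] 0.0355
190 234 273 [0.5779 0.189  0.02  ] 0.0358
200 234 273 [0.5828 0.181  0.02  ] 0.0361
210 234 273 [0.5877 0.173  0.02  ] 0.0364
225 235 273 [0.5958 0.1608 0.02  ] 0.0359
```

View pics/e1z.png

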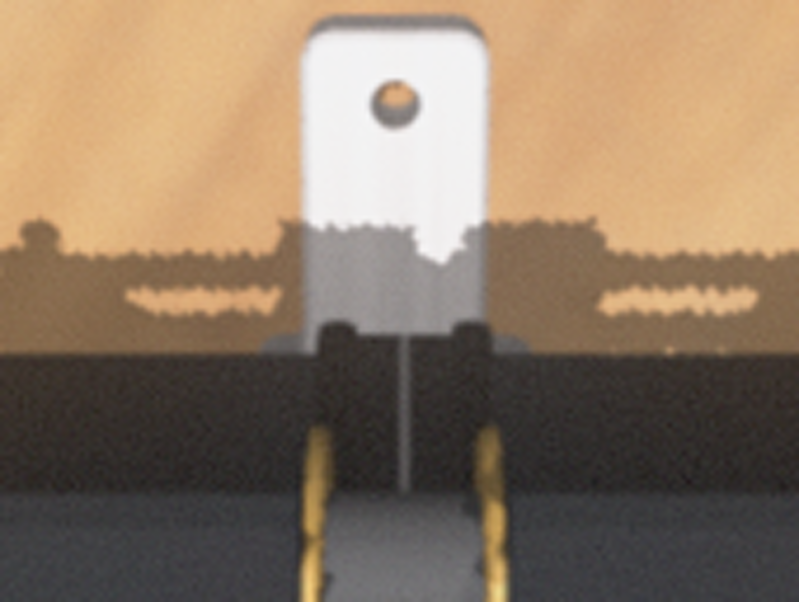

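```bash
python3 - <<'E'
from h import *
im=cv2.imread("pics/e2.png");T=np.load("pics/e1.npy")
big=cv2.resize(im[90:190,150:270],None,fx=6,fy=6,interpolation=cv2.INTER_CUBIC)
for x in (0,-.019,-.07):
    p=proj("side",(T@[x,0,0,1])[:3]); print(x,p.round(1)); cv2.circle(big,tuple(int(v) for v in ((p-[150,90])*6)),4,(0,255,0),-1)
cv2.imwrite("pics/e2zz.png",big)
E
```

```text
0 [218.9 151.4]
-0.019 [218.6 147.2]
-0.07 [217.6 135.5]
```

View pics/e2zz.png

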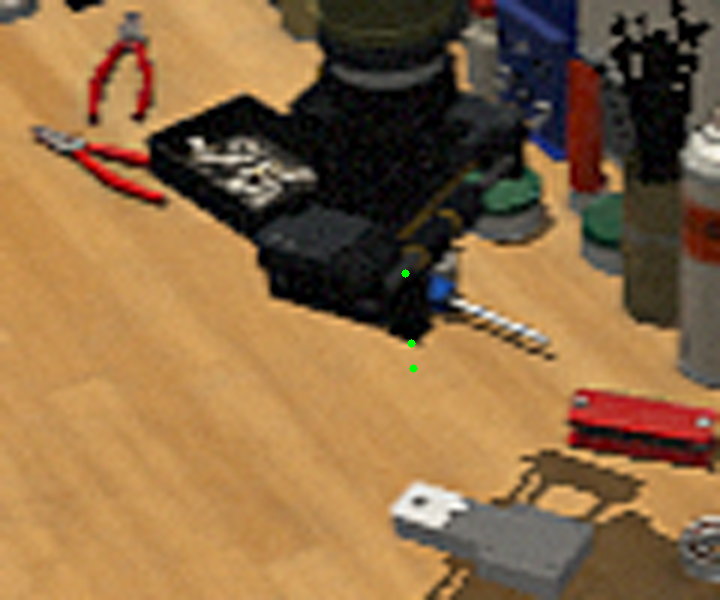

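The tip was not on the cap. The opening ran through to 0, and the side view shows the real fingertips about 19 mm above the reported TCP (at the −19 mm mark). I'll reopen, go back down and find the bench by feel.

```bash
python3 -m pendant '[{"travel":[0.0,0,-0.001],"twist":0},{"travel":[0.0,0,-0.001],"twist":0},{"travel":[0.0,0,-0.001],"twist":0},{"travel":[0.03,0,-0.001],"twist":0},{"travel":[0.07,0,-0.001],"twist":0},{"travel":[0.1,0,-0.001],"twist":0},{"travel":[0.12,0,-0.001],"twist":0},{"travel":[0.12,0,-0.001],"twist":0}]' 0.3 20
python3 -m pendant '[{"travel":[0.003,0,0],"twist":0},{"travel":[0.006,0,0],"twist":0},{"travel":[0.006,0,0],"twist":0}]'
python3 -m pendant '[{"travel":[0.002,0,0],"twist":0},{"travel":[0.005,0,0],"twist":0},{"travel":[0.005,0,0],"twist":0}]'
python3 -c "
from h import *
go((.575,.194,-.01),121.6)
im,_=snap('side','f1');crop(im,180,110,120,100,6,'pics/f1z.png')"
```

```text
time: 5.08
position: [0.5731, 0.1934, 0.0018]
tool_rot: [-0.437, 1.53, 0.432]
ft_force: [-0.5, -0.0, 0.7]
grip_width: 0.643
time: 5.45
position: [0.5735, 0.1935, -0.0037]
tool_rot: [-0.436, 1.529, 0.433]
ft_force: [-0.2, -0.9, -0.2]
grip_width: 0.645
time: 5.82
position: [0.5732, 0.1934, -0.009]
tool_rot: [-0.436, 1.53, 0.432]
ft_force: [-0.5, -1.2, -0.4]
grip_width: 0.651
t 5.83 pos [ 0.5732  0.1934 -0.009 ] az 121.8 tilt 0.23 travel [ 0.001  -0.0005  0.0019] twist 0.003 grip 0.651 F [-0.5 -1.2 -0.4] M [-0.07 -0.04 -0.03] q7 0.32
```

View pics/f1z.png

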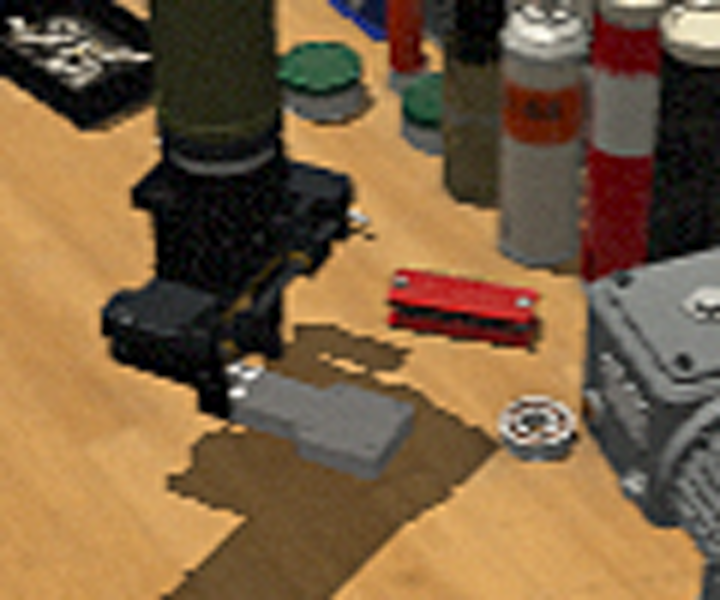

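```bash
python3 -m pendant '[{"travel":[0.002,0,0.001],"twist":0},{"travel":[0.004,0,0.001],"twist":0},{"travel":[0.004,0,0.001],"twist":0}]'
python3 -m pendant '[{"travel":[0.002,0,0],"twist":0},{"travel":[0.003,0,0],"twist":0},{"travel":[0.003,0,0],"twist":0}]'

```

```text
time: 6.25
position: [0.5739, 0.1939, -0.0132]
tool_rot: [-0.437, 1.53, 0.432]
ft_force: [-0.5, -0.6, -0.4]
grip_width: 0.652
time: 6.62
position: [0.5738, 0.1938, -0.0163]
tool_rot: [-0.437, 1.531, 0.432]
ft_force: [-1.2, 0.4, -0.8]
grip_width: 0.65
```

```bash
python3 -m pendant '[{"travel":[0,0,0],"twist":0},{"travel":[0,0,0],"twist":0},{"travel":[0,0,0],"twist":0},{"travel":[0,0,0],"twist":0},{"travel":[0,0,0],"twist":0},{"travel":[0,0,0],"twist":0}]' -1 12
python3 -c "
from h import *
go((.575,.194,-.01),121.6)"
```

```text
time: 7.38
position: [0.574, 0.1939, -0.0163]
tool_rot: [-0.437, 1.53, 0.432]
ft_force: [1.2, 0.8, -0.4]
grip_width: 0.412
t 7.38 pos [ 0.574   0.1939 -0.0163] az 121.8 tilt 0.25 travel [-0.0063 -0.0005  0.0009] twist 0.003 grip 0.412 F [ 1.2  0.8 -0.4] M [ 0.03 -0.07  0.04] q7 0.32
```

Gripped: 0.412 × 87 = 36 mm. Lifting clear.

```bash
python3 -m pendant '[{"travel":[-0.02,0,0],"twist":0},{"travel":[-0.05,0,0],"twist":0},{"travel":[-0.08,0,0],"twist":0},{"travel":[-0.11,0,0],"twist":0},{"travel":[-0.14,0,0],"twist":0},{"travel":[-0.15,0,0],"twist":0},{"travel":[-0.15,0,0],"twist":0}]'
python3 -c "
from h import *
go((.575,.194,.12),121.6)
snap('wrist','g1');im,_=snap('side','g2');crop(im,180,110,120,100,6,'pics/g2z.png')"
```

```text
time: 8.25
position: [0.5744, 0.1944, 0.1343]
tool_rot: [-0.436, 1.529, 0.433]
ft_force: [-0.2, 0.1, -2.5]
grip_width: 0.41
t 8.25 pos [0.5744 0.1944 0.1343] az 121.7 tilt 0.2 travel [ 0.0143 -0.0007  0.0003] twist 0.003 grip 0.41 F [-0.2  0.1 -2.5] M [-0.02  0.06  0.  ] q7 0.27
```

View pics/g1.png

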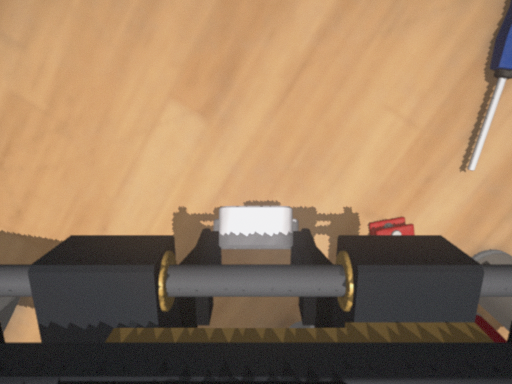

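View pics/g2z.png

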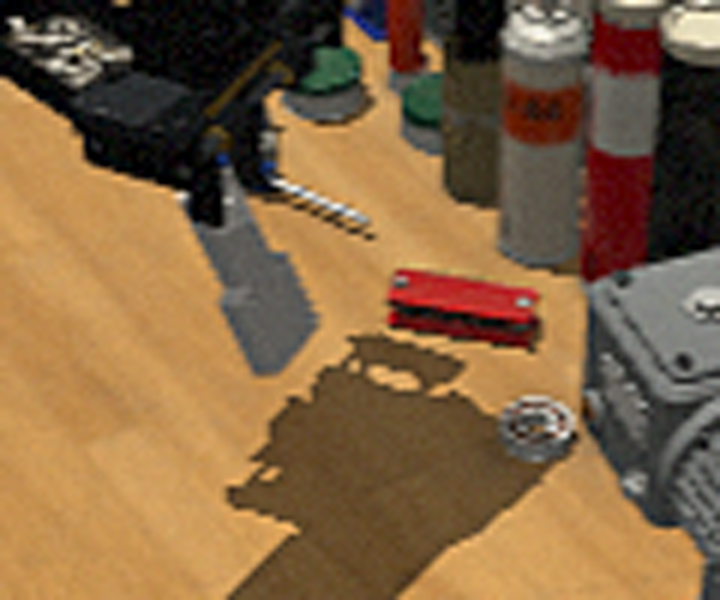

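The cap swung in the grip and hangs about 70° head down, with its tail between the fingers at (218–295, 207–248) in the wrist view. I'll move it to open bench, turn it and ease the grip so it hangs plumb.

```bash
python3 -c "
from h import *
go((.52,.15,.134),215)"
python3 - <<'E'
from h import *
for p in [(195,250),(155,250),(200,222),(237,240),(185,290)]: print(p,onz("side",p,.06).round(3))
E
```

```text
t 8.35 pos [0.5734 0.1941 0.1324] az 121.8 tilt 0.37 travel [-0.0011 -0.0094 -0.0686] twist -1.628 grip 0.406 F [-1.  -0.4 -2.7] M [-0.05  0.01 -0.02] q7 0.27
(195, 250) [ 0.319 -0.117  0.06 ]
(155, 250) [ 0.219 -0.052  0.06 ]
(200, 222) [ 0.382 -0.024  0.06 ]
(237, 240) [ 0.445 -0.152  0.06 ]
(185, 290) [ 0.237 -0.224  0.06 ]
```

```bash
python3 -m pendant '[{"travel":[-0.001,-0.001,-0.008],"twist":-0.18},{"travel":[-0.001,-0.002,-0.016],"twist":-0.36},{"travel":[-0.001,-0.003,-0.024],"twist":-0.54},{"travel":[-0.001,-0.004,-0.032],"twist":-0.72},{"travel":[-0.001,-0.005,-0.04],"twist":-0.9},{"travel":[-0.001,-0.006,-0.048],"twist":-1.08},{"travel":[-0.001,-0.007,-0.056],"twist":-1.26},{"travel":[-0.001,-0.008,-0.062],"twist":-1.44},{"travel":[-0.001,-0.009,-0.068],"twist":-1.6},{"travel":[-0.001,-0.009,-0.068],"twist":-1.63}]' - 6
python3 -c "
from h import *
go((.52,.15,.095),215)
snap('wrist','i1');im,_=snap('side','i2');crop(im,150,110,140,110,5.5,'pics/i2z.png')"
```

```text
time: 9.6
position: [0.5192, 0.15, 0.1325]
tool_rot: [-1.643, 0.863, 1.651]
ft_force: [-0.1, -0.5, -2.6]
grip_width: 0.414
t 9.6 pos [0.5192 0.15   0.1325] az -144.9 tilt 0.52 travel [ 0.0375 -0.001  -0.0004] twist 0.002 grip 0.414 F [-0.1 -0.5 -2.6] M [ 0.07  0.05 -0.01] q7 1.88
```

View pics/i1.png

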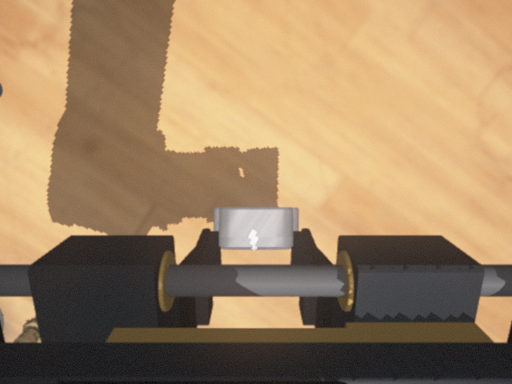

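View pics/i2z.png

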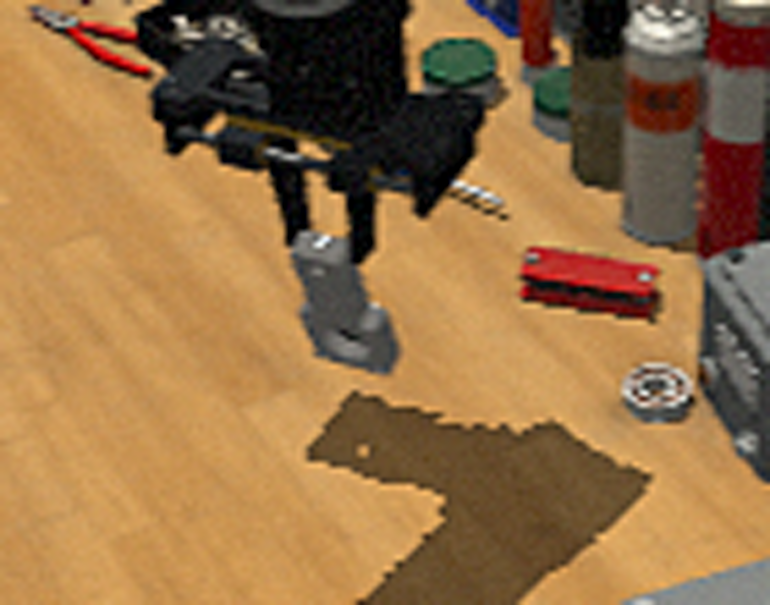

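The bore is now visible, facing tool +y (about (347,335) in the crop). The cap hangs nearly plumb, so I'll lower it until its foot touches.

```bash
python3 -m pendant '[{"travel":[0.015,0,0],"twist":0},{"travel":[0.03,0,0],"twist":0},{"travel":[0.036,0,0],"twist":0},{"travel":[0.038,0,0],"twist":0},{"travel":[0.038,0,0],"twist":0}]' - 6
python3 -m pendant '[{"travel":[0.003,0,0],"twist":0},{"travel":[0.004,0,0],"twist":0},{"travel":[0.004,0,0],"twist":0}]'
python3 -m pendant '[{"travel":[0.003,0,0],"twist":0},{"travel":[0.004,0,0],"twist":0},{"travel":[0.004,0,0],"twist":0}]'

```

```text
time: 10.32
position: [0.5198, 0.1505, 0.0951]
tool_rot: [-1.643, 0.863, 1.648]
ft_force: [-0.2, 0.1, -2.1]
grip_width: 0.412
time: 10.7
position: [0.5198, 0.1505, 0.0912]
tool_rot: [-1.643, 0.862, 1.648]
ft_force: [-0.0, -0.7, -2.7]
grip_width: 0.411
time: 11.08
position: [0.5197, 0.1504, 0.087]
tool_rot: [-1.643, 0.863, 1.648]
ft_force: [-0.5, 1.3, -2.0]
grip_width: 0.411
```

```bash
python3 -m pendant '[{"travel":[0.003,0,0],"twist":0},{"travel":[0.003,0,0],"twist":0}]'
python3 -m pendant '[{"travel":[0.003,0,0],"twist":0},{"travel":[0.003,0,0],"twist":0}]'
python3 -c "
from h import *
snap('wrist','j1');im,_=snap('side','j2');crop(im,150,110,140,110,5.5,'pics/j2z.png')"
```

```text
time: 11.32
position: [0.5194, 0.1503, 0.0837]
tool_rot: [-1.642, 0.863, 1.649]
ft_force: [0.0, 0.4, -2.4]
grip_width: 0.416
time: 11.58
position: [0.5197, 0.1504, 0.0809]
tool_rot: [-1.643, 0.863, 1.648]
ft_force: [-0.1, -0.1, -0.2]
grip_width: 0.411
```

View pics/j2z.png

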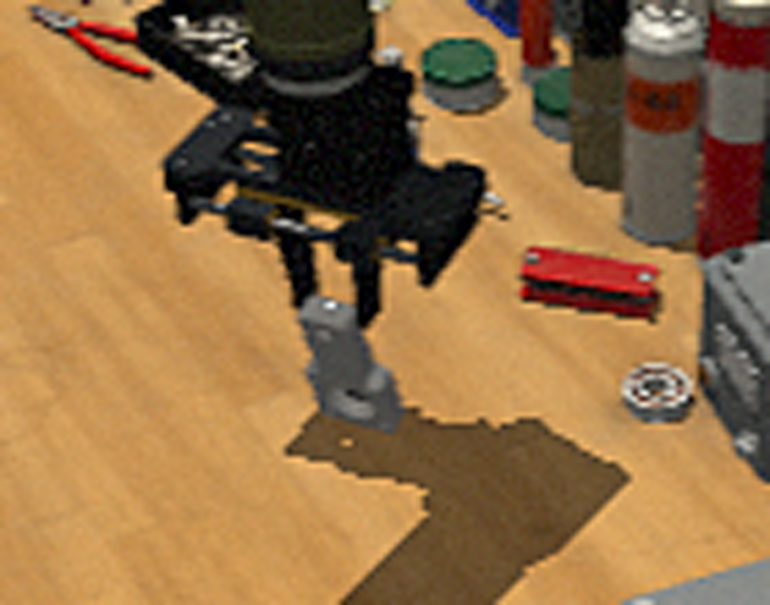

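```bash
python3 -m pendant '[{"travel":[0.0025,0,0],"twist":0},{"travel":[0.0025,0,0],"twist":0}]'
python3 -m pendant '[{"travel":[0.0025,0,0],"twist":0},{"travel":[0.0025,0,0],"twist":0}]'
python3 -c "
from h import *
snap('scene','k3');snap('wrist','k1');im,_=snap('side','k2')
s,T=pose(); print(T[:3,3])
big=cv2.resize(im[110:220,150:290],None,fx=5.5,fy=5.5,interpolation=cv2.INTER_CUBIC)
yv=T[:3,1];zv=T[:3,2];c=T[:3,3].copy()
for sy in(-.01,.01):
  for sz in(-.018,.018):
    P=[((proj('side',[*(c+sy*yv+sz*zv)[:2],h])-[150,110])*5.5).astype(int).tolist() for h in(0,.126)]
    cv2.line(big,tuple(P[0]),tuple(P[1]),(0,255,0),1)
cv2.imwrite('pics/k2z.png',big)"
```

```text
time: 11.92
position: [0.5207, 0.1508, 0.08]
tool_rot: [-1.643, 0.861, 1.647]
ft_force: [-1.2, 0.1, 6.0]
grip_width: 0.412
time: 12.18
position: [0.5221, 0.1515, 0.0795]
tool_rot: [-1.644, 0.857, 1.644]
ft_force: [-2.5, 0.2, 8.5]
grip_width: 0.41
[0.52203852 0.15154666 0.07953077]
```

View pics/k2z.png

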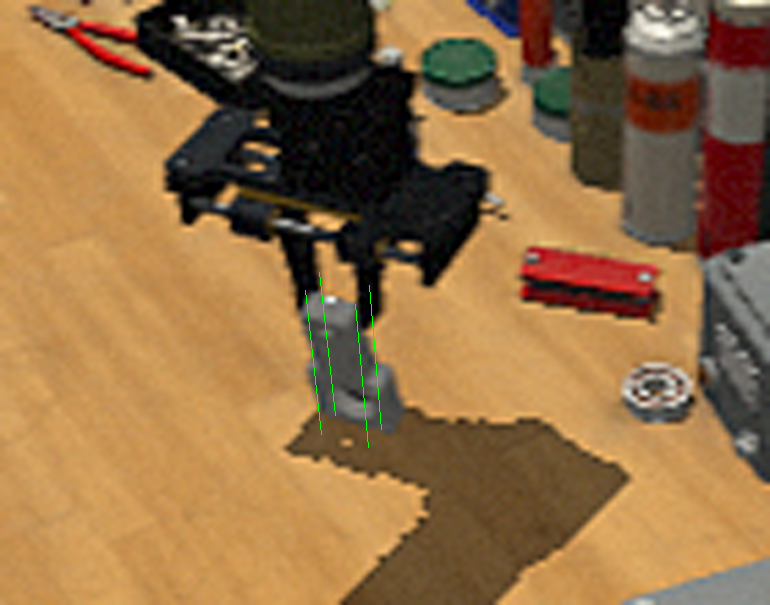

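View pics/k1.png

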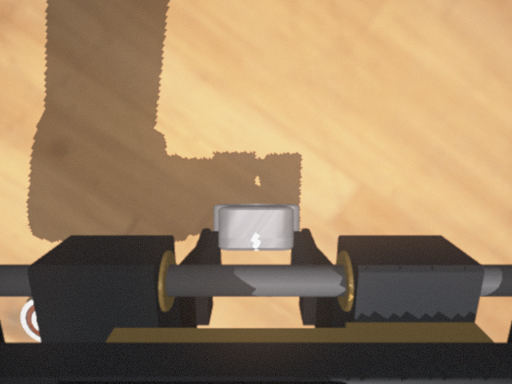

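View pics/k3.png

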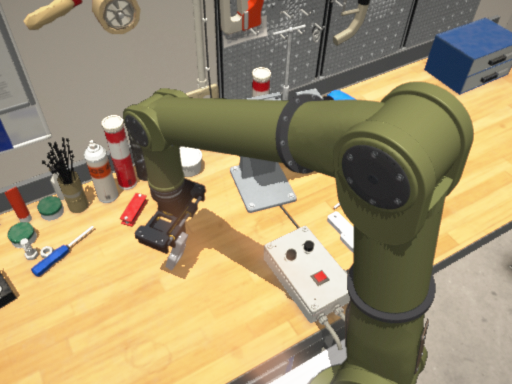

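Measured against plumb lines, the foot is about 15 mm off towards tool −y (roughly a 7–8° lean). I'll ease the press and swing the top by −y to bring it plumb.

```bash
python3 -m pendant '[{"travel":[-0.001,-0.004,0],"twist":0},{"travel":[-0.001,-0.008,0],"twist":0},{"travel":[-0.001,-0.012,0],"twist":0},{"travel":[-0.001,-0.012,0],"twist":0}]' - 5
cat > chk.py <<'E'
from h import *
import sys
n=sys.argv[1]
snap('wrist',n+'w');im,_=snap('side',n)
s,T=pose(); print(T[:3,3],s['ft_force'])
ox,oy,w,hh,f=[float(v) for v in (sys.argv[2:7] or (150,110,140,110,5.5))]
big=cv2.resize(im[int(oy):int(oy+hh),int(ox):int(ox+w)],None,fx=f,fy=f,interpolation=cv2.INTER_CUBIC)
yv=T[:3,1];zv=T[:3,2];c=T[:3,3].copy()
if len(sys.argv)<8:
 for sy in(-.01,.01):
  for sz in(-.018,.018):
    P=[((proj('side',[*(c+sy*yv+sz*zv)[:2],h])-[ox,oy])*f).astype(int).tolist() for h in(0,.126)]
    cv2.line(big,tuple(P[0]),tuple(P[1]),(0,255,0),1)
cv2.imwrite('pics/'+n+'z.png',big)
E
python3 chk.py l2
```

```text
time: 12.82
position: [0.532, 0.1587, 0.0803]
tool_rot: [-1.645, 0.857, 1.645]
ft_force: [0.4, 0.2, -0.1]
grip_width: 0.415
[0.53179444 0.1585115  0.08032662] [-0.56443219  0.08005425 -0.53398677]
```

View pics/l2z.png

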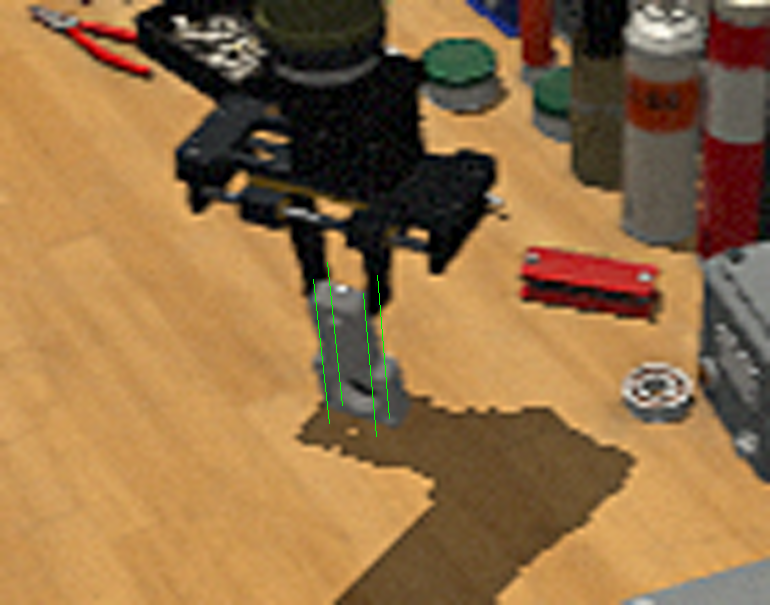

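```bash
python3 - <<'E'
from h import *
im=cv2.imread("pics/l2w.png"); a=cv2.resize(im[190:265,200:312],None,fx=5,fy=5,interpolation=cv2.INTER_CUBIC)
im=cv2.imread("pics/l2.png"); b=cv2.resize(im[155:190,200:230],None,fx=16,fy=16,interpolation=cv2.INTER_CUBIC)
cv2.imwrite("pics/l3.png",a);cv2.imwrite("pics/l4.png",b)
E
```

```text
(no output)
```

View pics/l3.png

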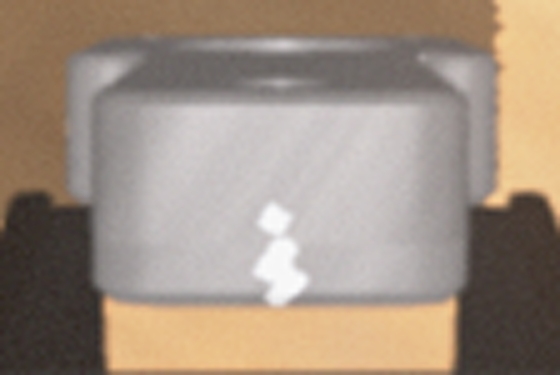

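View pics/l4.png

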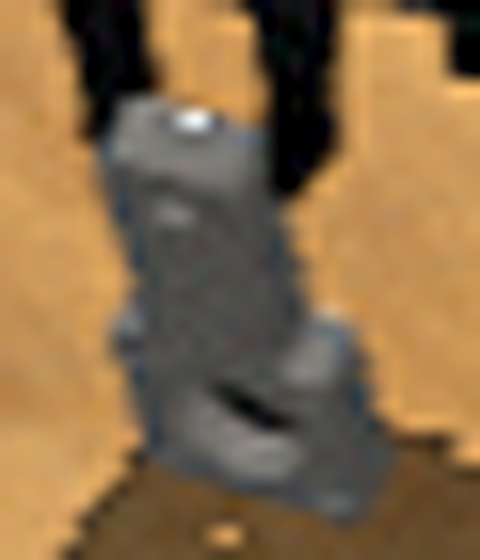

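The zoomed wrist view gives a lean of about 11° (tail's bore edge at row 209, shoulder edge at row 198). I'll lift a few mm, drop the grip to the minimum and wiggle so it swings plumb.

```bash
python3 -m pendant '[{"travel":[-0.005,0,0],"twist":0},{"travel":[-0.005,-0.008,0],"twist":0},{"travel":[-0.005,0.004,0],"twist":0},{"travel":[-0.005,-0.008,0],"twist":0},{"travel":[-0.005,0.004,0],"twist":0},{"travel":[-0.005,-0.004,0],"twist":0},{"travel":[-0.005,0.0,0],"twist":0},{"travel":[-0.005,0,0],"twist":0}]' - 3
cat > tilt.py <<'E'
from h import *
import sys
n=sys.argv[1]; im,T=snap('wrist',n); s,_=pose(); print(s['time'],T[:3,3].round(4),np.round(s['ft_force'],1),s['grip_width'])
cv2.imwrite("pics/"+n+"z.png",cv2.resize(im[180:265,200:312],None,fx=6,fy=6,interpolation=cv2.INTER_CUBIC))
E
python3 tilt.py m1
```

```text
time: 13.92
position: [0.5316, 0.1583, 0.0853]
tool_rot: [-1.644, 0.858, 1.645]
ft_force: [-0.1, -0.3, -2.8]
grip_width: 0.415
13.975 [0.5316 0.1583 0.0853] [ 0.1 -1.2 -2.3] 0.4163778469057424
```

View pics/m1z.png

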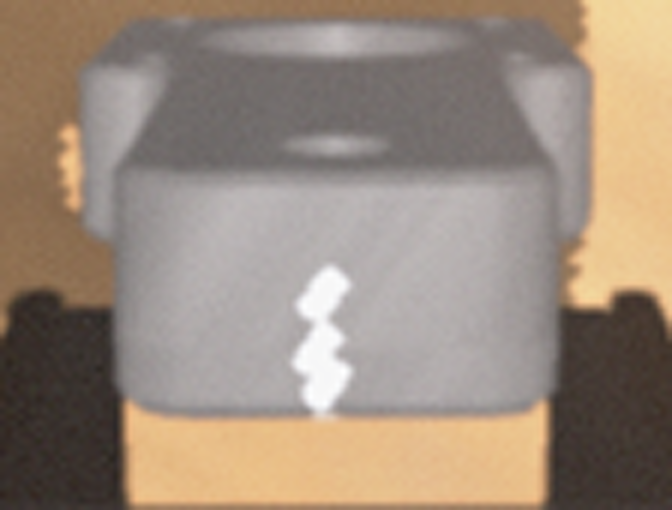

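```bash
python3 -m pendant '[{"travel":[0,-0.012,0],"twist":0},{"travel":[0,0.012,0],"twist":0},{"travel":[0,-0.012,0],"twist":0},{"travel":[0,0.012,0],"twist":0},{"travel":[0,-0.012,0],"twist":0},{"travel":[0,0.01,0],"twist":0},{"travel":[0,-0.006,0],"twist":0},{"travel":[0,0.0,0],"twist":0},{"travel":[0,0,0],"twist":0}]' - 3
python3 tilt.py m2
```

```text
time: 15.1
position: [0.5317, 0.1585, 0.0855]
tool_rot: [-1.644, 0.858, 1.645]
ft_force: [-0.4, 0.1, -0.5]
grip_width: 0.412
15.15 [0.5317 0.1585 0.0855] [ 0.5  0.3 -0.4] 0.4136517144573598
```

View pics/m2z.png

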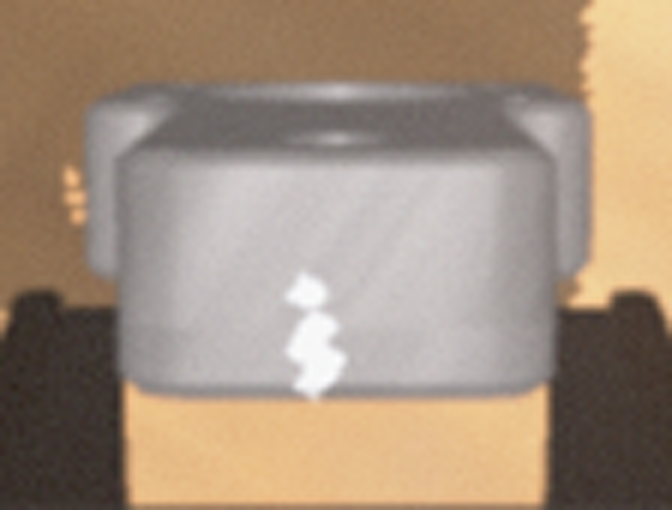

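```bash
python3 -m pendant '[{"travel":[0.002,-0.004,0],"twist":0},{"travel":[0.003,-0.008,0],"twist":0},{"travel":[0.003,-0.012,0],"twist":0},{"travel":[0.003,-0.016,0],"twist":0},{"travel":[0.003,-0.018,0],"twist":0}]' - 4
python3 tilt.py m3
```

```text
time: 15.78
position: [0.5473, 0.1696, 0.0831]
tool_rot: [-1.645, 0.856, 1.644]
ft_force: [-0.9, 1.2, 4.5]
grip_width: 0.411
15.825 [0.5473 0.1696 0.0831] [0.5 1.8 5.5] 0.4124148053094092
```

View pics/m3z.png

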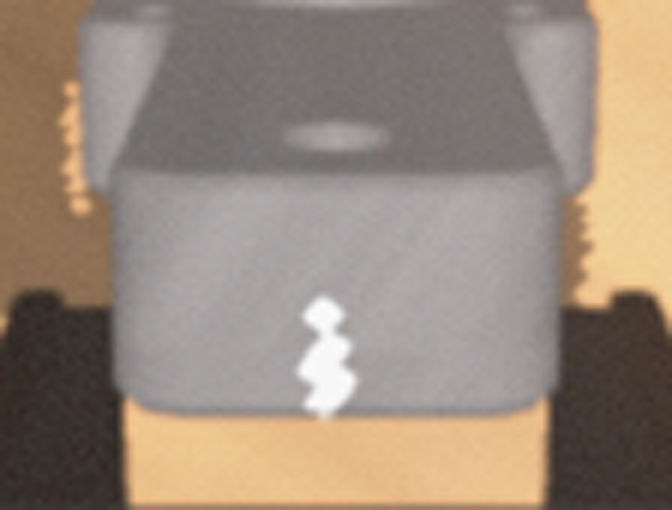

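The lean is now only about 2° (shoulder edge up to row 182) with 5 N on the foot. Letting go.

```bash
python3 -m pendant '[{"travel":[-0.002,0,0],"twist":0},{"travel":[-0.002,0,0],"twist":0},{"travel":[-0.002,0,0],"twist":0}]' 0.3 
python3 tilt.py n1; python3 chk.py n2 170 100 130 100 6 x
```

```text
time: 16.2
position: [0.547, 0.1693, 0.0846]
tool_rot: [-1.644, 0.857, 1.644]
ft_force: [0.4, 0.5, -0.6]
grip_width: 0.622
16.25 [0.547  0.1693 0.0846] [-0.3  0.6  0.7] 0.631584256043386
[0.54721721 0.16945716 0.08482095] [-0.67829011 -1.60905836 -0.0811269 ]
```

View pics/n1.png

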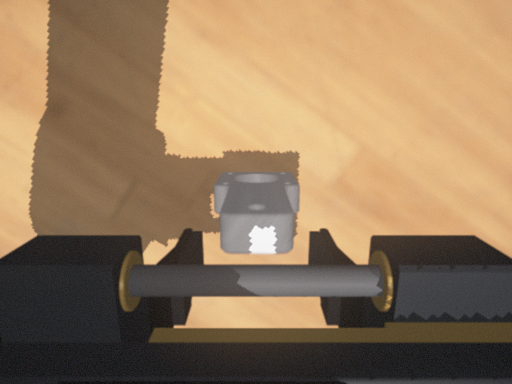

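View pics/n2z.png

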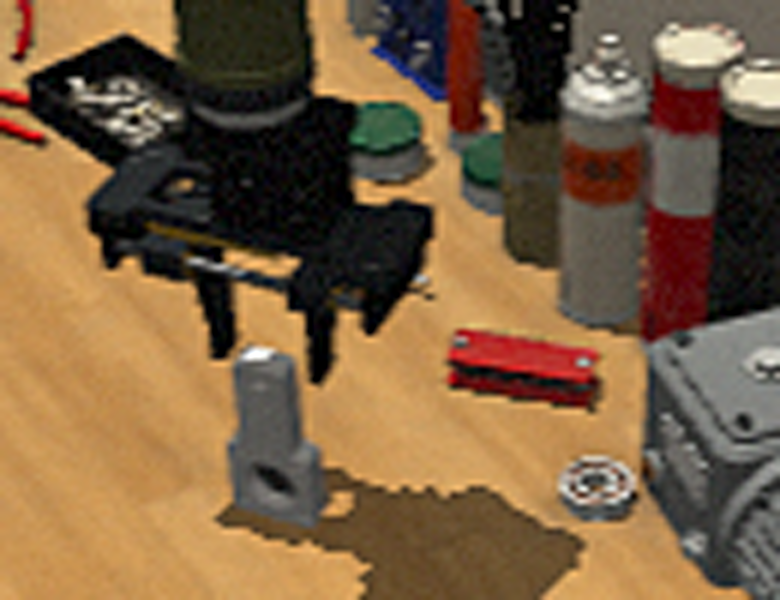

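The cap stands on its head end, free of the fingers, with the bore looking sideways at (272,478) in the crop. I'll rise (which also times the hold), then measure its top.

```bash
python3 -m pendant '[{"travel":[-0.02,0,0],"twist":0},{"travel":[-0.05,0,0],"twist":0},{"travel":[-0.08,0,0],"twist":0},{"travel":[-0.08,0,0],"twist":0}]'
python3 - <<'E'
from h import *
T=np.load("pics/n1.npy")
for p in [(256.5,209),(256.5,250.5)]: print(onz("wrist",p,.126,T).round(4))
im,T=snap("wrist","o1"); 
crop(im,200,150,110,100,6,"pics/o1z.png")
go((.55,.17,.16),35)
E
```

```text
time: 16.85
position: [0.549, 0.1701, 0.1674]
tool_rot: [-1.647, 0.852, 1.639]
ft_force: [-0.4, -0.8, -0.6]
grip_width: 0.644
[0.5268 0.1543 0.126 ]
[0.5438 0.1662 0.126 ]
t 16.9 pos [0.5478 0.1697 0.1656] az -145.0 tilt 0.1 travel [ 0.0056 -0.0019 -0.001 ] twist -3.141 grip 0.652 F [ 0.9 -0.8 -0.3] M [ 0.04  0.02 -0.01] q7 1.87
```

View pics/o1z.png

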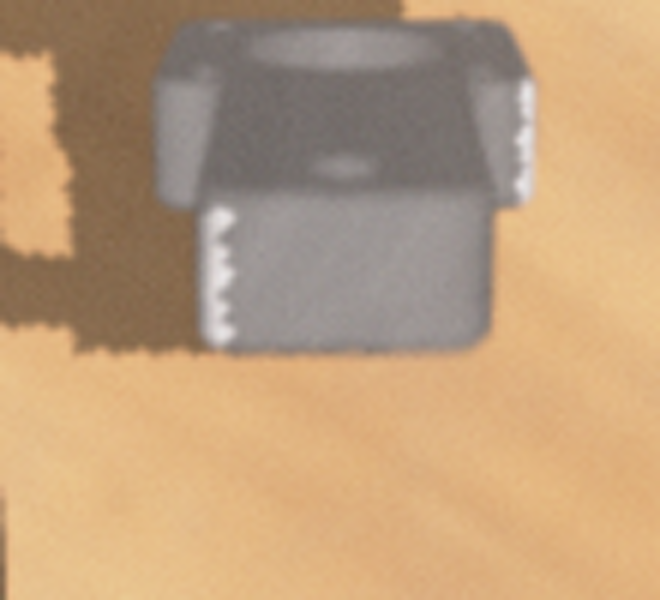

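```bash
python3 - <<'E'
from h import *
T=np.load("pics/o1.npy")
a=onz("wrist",(257.7,181.5),.126,T);b=onz("wrist",(257.7,208.5),.126,T); print(a.round(4),b.round(4),np.linalg.norm(a-b))
l=onz("wrist",(200+197/6,195),.126,T);r=onz("wrist",(200+492/6,195),.126,T); print(np.linalg.norm(l-r),np.degrees(np.arctan2(*(l-r)[1::-1])))
go((.5345,.1600,.15),35)
E
```

```text
[0.5336 0.1595 0.126 ] [0.5498 0.1709 0.126 ] 0.01979223155018637
0.034695555509810426 -54.90641429986592
t 16.9 pos [0.5478 0.1697 0.1656] az -145.0 tilt 0.1 travel [ 0.0156  0.0165 -0.0003] twist -3.141 grip 0.652 F [ 0.9 -0.8 -0.3] M [ 0.04  0.02 -0.01] q7 1.87
```

View pics/n1z.png

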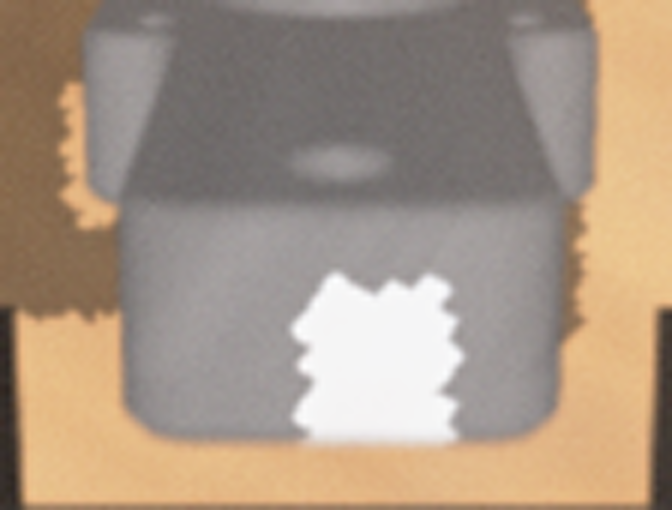

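```bash
python3 -m pendant '[{"travel":[0,0.001,0],"twist":0.17},{"travel":[0,0.002,0],"twist":0.34},{"travel":[0,0.003,0],"twist":0.51},{"travel":[0,0.004,0],"twist":0.68},{"travel":[0,0.005,0],"twist":0.85},{"travel":[0,0.006,0],"twist":1.02},{"travel":[0,0.007,0],"twist":1.19},{"travel":[0,0.0075,0],"twist":1.36},{"travel":[0,0.0075,0],"twist":1.53},{"travel":[0,0.0075,0],"twist":1.7}]' 0.3 5
python3 -c "
from h import *
go((.5417,.1652,.166),35)"
```

```text
time: 18.15
position: [0.5407, 0.165, 0.1638]
tool_rot: [-0.375, 1.54, 0.373]
ft_force: [-0.7, 0.2, -0.7]
grip_width: 0.653
t 18.15 pos [0.5407 0.165  0.1638] az 117.3 tilt 0.11 travel [-0.0022 -0.0003  0.001 ] twist 1.437 grip 0.653 F [-0.7  0.2 -0.7] M [-0.07  0.02 -0.01] q7 0.18
```

```bash
python3 -m pendant '[{"travel":[0,0,0.001],"twist":0.17},{"travel":[0,0,0.001],"twist":0.34},{"travel":[0,0,0.001],"twist":0.51},{"travel":[0,0,0.001],"twist":0.68},{"travel":[0,0,0.001],"twist":0.85},{"travel":[0,0,0.001],"twist":1.02},{"travel":[0,0,0.001],"twist":1.19},{"travel":[0,0,0.001],"twist":1.36},{"travel":[0,0,0.001],"twist":1.437},{"travel":[0,0,0.001],"twist":1.437}]' 0.3 5
python3 -c "
from h import *
go((.5417,.1652,.08),35)
im,T=snap('wrist','p1'); crop(im,190,130,130,125,6,'pics/p1z.png')"
```

```text
time: 19.4
position: [0.5407, 0.1652, 0.1624]
tool_rot: [0.745, 1.439, -0.751]
ft_force: [0.4, 0.9, 0.2]
grip_width: 0.65
t 19.4 pos [0.5407 0.1652 0.1624] az 35.0 tilt 0.24 travel [0.0824 0.0011 0.0006] twist 0.001 grip 0.65 F [0.4 0.9 0.2] M [-0.08  0.09  0.03] q7 -1.23
```

View pics/p1z.png

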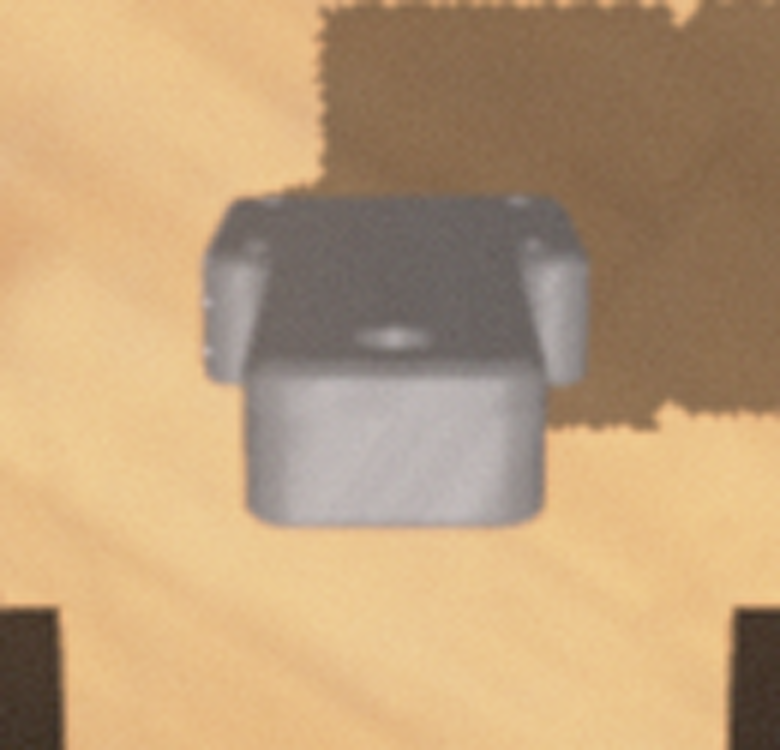

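```bash
python3 - <<'E'
from h import *
T=np.load("pics/p1.npy")
a=onz("wrist",(255.9,190.8),.126,T);b=onz("wrist",(255.9,217),.126,T); print(a.round(4),b.round(4),np.linalg.norm(a-b),((a+b)/2).round(4))
c=(a+b)/2; go((c[0],c[1],.08),35)
E
```

```text
[0.5519 0.1712 0.126 ] [0.5363 0.1603 0.126 ] 0.019063626375856877 [0.5441 0.1658 0.126 ]
t 19.45 pos [0.5408 0.1653 0.1626] az 35.1 tilt 0.21 travel [0.0826 0.0032 0.0014] twist 0.001 grip 0.65 F [-0.3  0.1  0.2] M [-0.08  0.1   0.06] q7 -1.23
```

```bash
python3 -m pendant '[{"travel":[0.02,0.002,0.001],"twist":0},{"travel":[0.05,0.002,0.001],"twist":0},{"travel":[0.075,0.002,0.001],"twist":0},{"travel":[0.082,0.002,0.001],"twist":0},{"travel":[0.082,0.002,0.001],"twist":0}]' 0.3 5
python3 -m pendant '[{"travel":[0,0,0],"twist":0},{"travel":[0,0,0],"twist":0},{"travel":[0,0,0],"twist":0},{"travel":[0,0,0],"twist":0},{"travel":[0,0,0],"twist":0}]' -1 5
python3 -c "
from h import *
go((.5417,.1652,.08),35)"; python3 tilt.py q1
```

```text
time: 20.08
position: [0.5427, 0.1653, 0.0805]
tool_rot: [0.744, 1.44, -0.751]
ft_force: [-0.2, -0.2, 0.1]
grip_width: 0.647
time: 20.7
position: [0.5432, 0.1658, 0.0811]
tool_rot: [0.745, 1.439, -0.75]
ft_force: [1.0, 0.3, 3.6]
grip_width: 0.411
t 20.7 pos [0.5432 0.1658 0.0811] az 35.1 tilt 0.18 travel [ 0.0011 -0.0015 -0.0004] twist 0.002 grip 0.411 F [1.  0.3 3.6] M [0.02 0.17 0.  ] q7 -1.2
20.75 [0.5432 0.1658 0.0811] [-0.   1.8  3. ] 0.412511579323454
```

View pics/q1z.png

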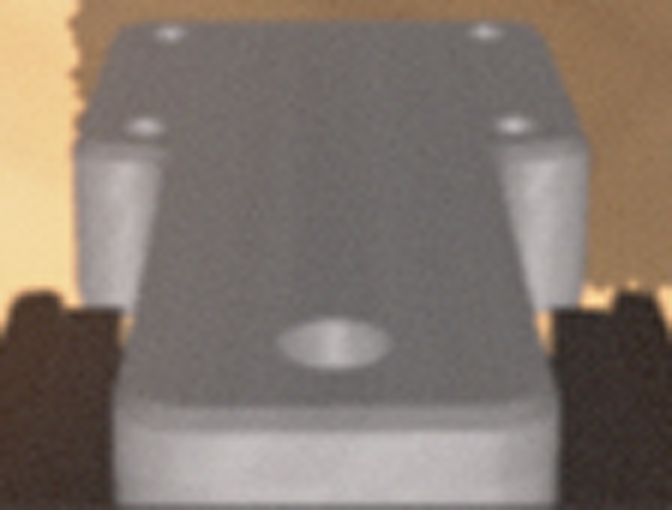

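Gripped at 36 mm; the cap is upright with its plain back towards tool +y (holes at rows 183–237). I'll lay it over along an arc about its back foot edge, watching partway.

```bash
python3 -m pendant '[{"travel":[0.001,0.009,0],"twist":0},{"travel":[0.001,0.019,0],"twist":0},{"travel":[0.002,0.028,0],"twist":0},{"travel":[0.004,0.0375,0],"twist":0},{"travel":[0.007,0.047,0],"twist":0},{"travel":[0.0105,0.055,0],"twist":0},{"travel":[0.0105,0.055,0],"twist":0}]' - 5
python3 tilt.py r1;python3 chk.py r2 170 100 130 100 6 x
```

```text
time: 21.62
position: [0.5889, 0.198, 0.0702]
tool_rot: [0.745, 1.439, -0.749]
ft_force: [0.5, 2.1, 2.6]
grip_width: 0.412
21.675 [0.5889 0.198  0.0702] [0.1 1.6 1.8] 0.41642526519278894
[0.58820903 0.19741914 0.07054337] [-0.36658093  2.37089793  2.50330343]
```

View pics/r2z.png

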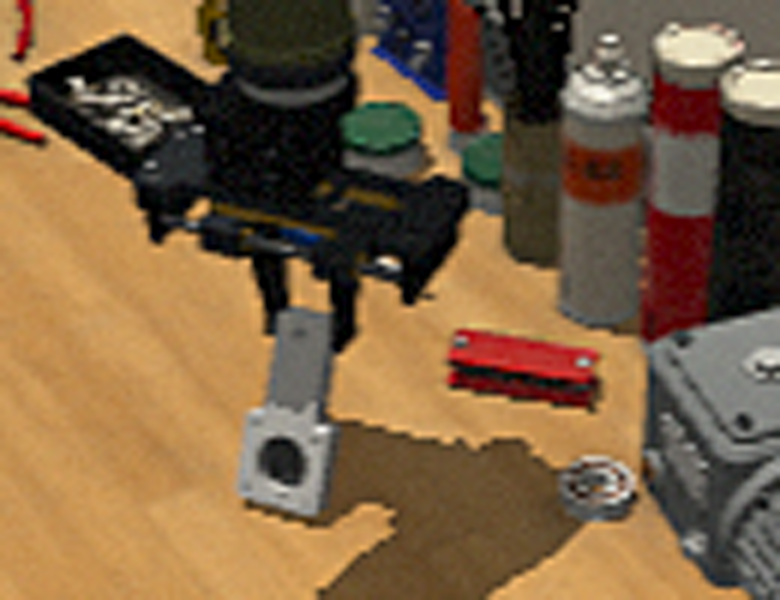

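It's pivoting as planned, at about 30° with the bore now facing up towards the camera. Continuing the arc.

```bash
python3 -m pendant '[{"travel":[0.005,0.009,0],"twist":0},{"travel":[0.010,0.0165,0],"twist":0},{"travel":[0.016,0.024,0],"twist":0},{"travel":[0.022,0.031,0],"twist":0},{"travel":[0.029,0.037,0],"twist":0},{"travel":[0.036,0.043,0],"twist":0},{"travel":[0.044,0.048,0],"twist":0},{"travel":[0.052,0.053,0],"twist":0},{"travel":[0.06,0.056,0],"twist":0},{"travel":[0.06,0.056,0],"twist":0}]' - 5
python3 -m pendant '[{"travel":[0.005,0.003,0],"twist":0},{"travel":[0.010,0.005,0],"twist":0},{"travel":[0.016,0.006,0],"twist":0},{"travel":[0.018,0.006,0],"twist":0},{"travel":[0.018,0.006,0],"twist":0}]' - 5
python3 tilt.py t1;python3 chk.py t2 170 100 130 100 6 x
```

```text
time: 23.02
position: [0.6328, 0.2286, 0.0088]
tool_rot: [0.743, 1.441, -0.752]
ft_force: [0.7, -0.1, -2.1]
grip_width: 0.414
time: 23.65
position: [0.6376, 0.232, -0.0094]
tool_rot: [0.743, 1.441, -0.752]
ft_force: [1.0, -0.5, -1.5]
grip_width: 0.412
23.7 [ 0.6376  0.232  -0.0094] [ 0.3  0.4 -1.7] 0.41157535674568785
[ 0.63736637  0.23188832 -0.00931119] [ 0.58963628 -0.00834121 -1.94933791]
```

View pics/t2z.png

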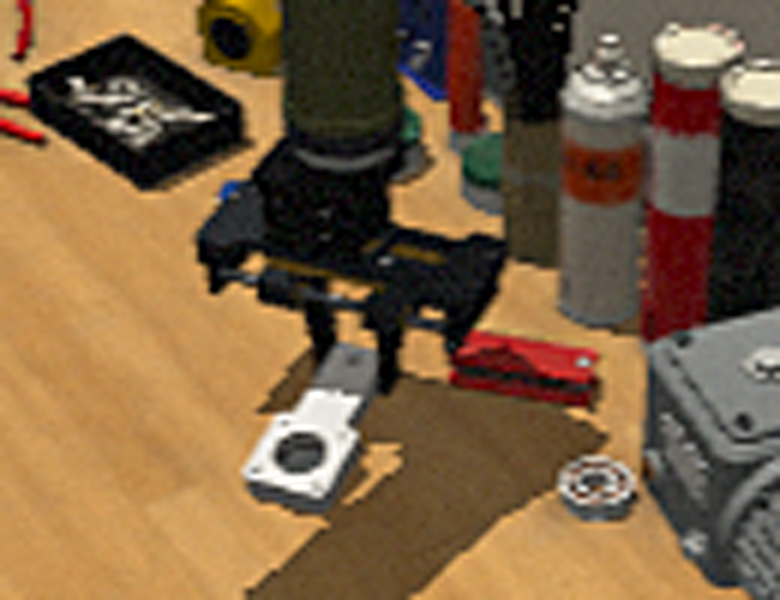

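View pics/t1.png

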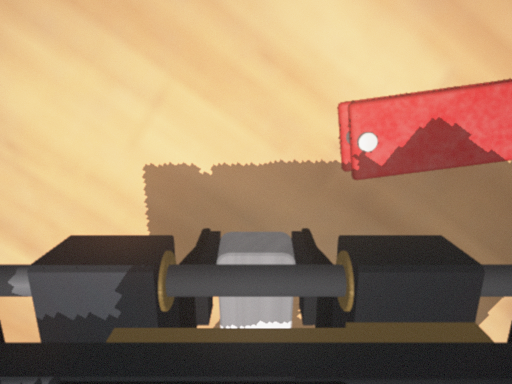

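Bore up and nearly flat. I'll press it flat, let go, shift the hold 6 mm towards the tail end (more room to the housing later) and take it firmly.

```bash
python3 -m pendant '[{"travel":[0.003,0,0],"twist":0},{"travel":[0.006,0,0],"twist":0},{"travel":[0.007,0,0],"twist":0},{"travel":[0.007,0,0],"twist":0}]' - 5
python3 -m pendant '[{"travel":[0,0,0],"twist":0},{"travel":[0,0,0],"twist":0},{"travel":[0,0,0],"twist":0}]' 0.05 5
python3 tilt.py u1;python3 chk.py u2 170 100 130 100 6 x
```

```text
time: 24.3
position: [0.6373, 0.2318, -0.0165]
tool_rot: [0.743, 1.441, -0.752]
ft_force: [1.0, 0.8, -1.3]
grip_width: 0.416
time: 24.68
position: [0.6372, 0.2316, -0.0164]
tool_rot: [0.743, 1.441, -0.753]
ft_force: [0.2, -0.5, -0.5]
grip_width: 0.519
24.725 [ 0.6372  0.2316 -0.0164] [ 0.9 -0.3  0.1] 0.5259369705727055
[ 0.63724268  0.23170049 -0.01643137] [-0.3362099  -0.64041541  0.85279293]
```

View pics/u1.png

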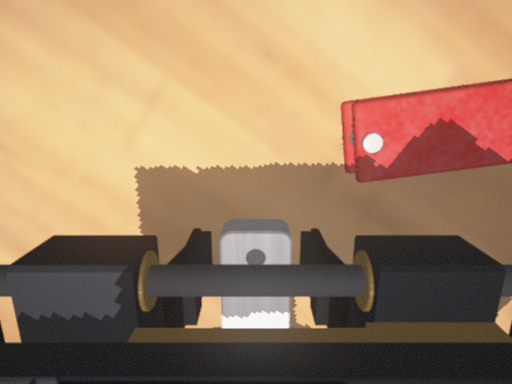

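View pics/u2z.png

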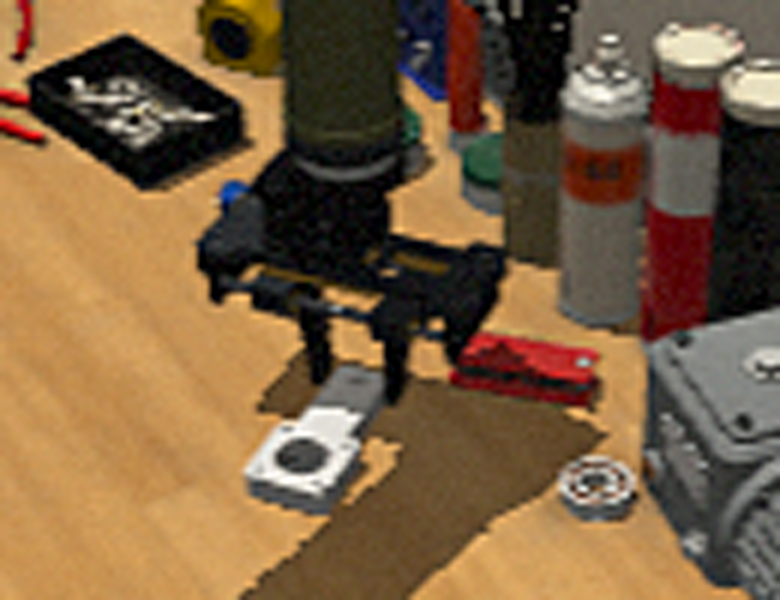

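```bash
python3 - <<'E'
from h import *
T=np.load("pics/u1.npy"); im=cv2.imread("pics/u1.png"); crop(im,205,205,100,75,7,"pics/u1y.png")
Ti=np.linalg.inv(T)
for p in [(256,231),(256,235),(256,257),(221.5,250),(291,250)]:
    q=onz("wrist",p,.02,T); print(p,q.round(4),(Ti@[*q,1]).round(4)[:3])
E
```

```text
(256, 231) [0.6478 0.2374 0.02  ] [-0.0365  0.0118  0.0014]
(256, 235) [0.6461 0.2363 0.02  ] [-0.0365  0.0097  0.0014]
(256, 257) [0.6365 0.2295 0.02  ] [-0.0364 -0.002   0.0014]
(221.5, 250) [0.6299 0.2456 0.02  ] [-0.0364  0.0018 -0.0156]
(291, 250) [0.6495 0.2176 0.02  ] [-0.0364  0.0018  0.0186]
```

View pics/u1y.png

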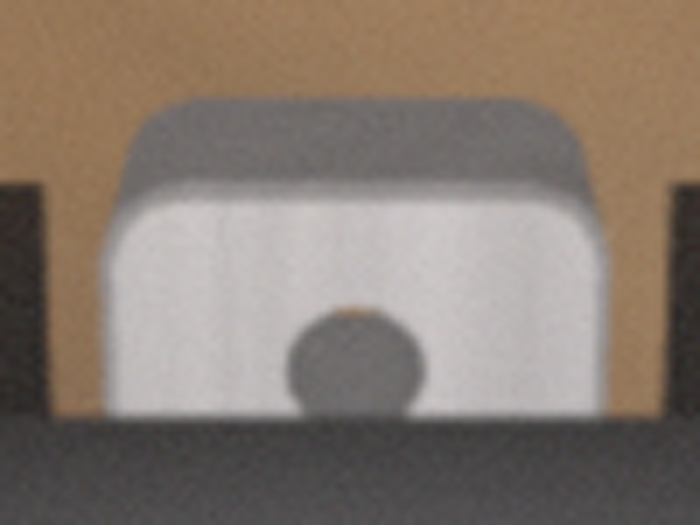

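The tail end is at tool y ≈ +11 mm, so the hold is already about 86 mm from the bore. I'll shift 2 mm inward and grip at 60 N.

```bash
python3 -m pendant '[{"travel":[0.001,-0.002,0.001],"twist":0},{"travel":[0.001,-0.002,0.001],"twist":0},{"travel":[0.001,-0.002,0.001],"twist":0},{"travel":[0.001,-0.002,0.001],"twist":0},{"travel":[0.001,-0.002,0.001],"twist":0}]' -1 60
python3 -m pendant '[{"travel":[-0.01,0,0],"twist":0},{"travel":[-0.03,0,0],"twist":0},{"travel":[-0.06,0,0],"twist":0},{"travel":[-0.09,0,0],"twist":0},{"travel":[-0.12,0,0],"twist":0},{"travel":[-0.12,0,0],"twist":0}]'
python3 tilt.py v1;python3 chk.py v2 170 100 130 100 6 x
```

```text
time: 25.45
position: [0.6358, 0.2295, -0.0176]
tool_rot: [0.742, 1.442, -0.753]
ft_force: [-2.1, -1.4, -0.3]
grip_width: 0.402
time: 26.2
position: [0.6394, 0.2308, 0.1069]
tool_rot: [0.747, 1.437, -0.748]
ft_force: [0.5, 0.6, -2.1]
grip_width: 0.402
26.25 [0.6394 0.2308 0.1069] [ 1.   0.2 -2.7] 0.405543560647714
[0.63577178 0.22990337 0.10143508] [-0.12309469  0.03765718 -3.75559174]
```

View pics/v1.png

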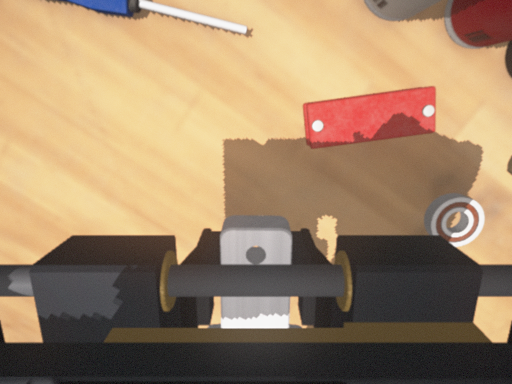

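View pics/v2z.png

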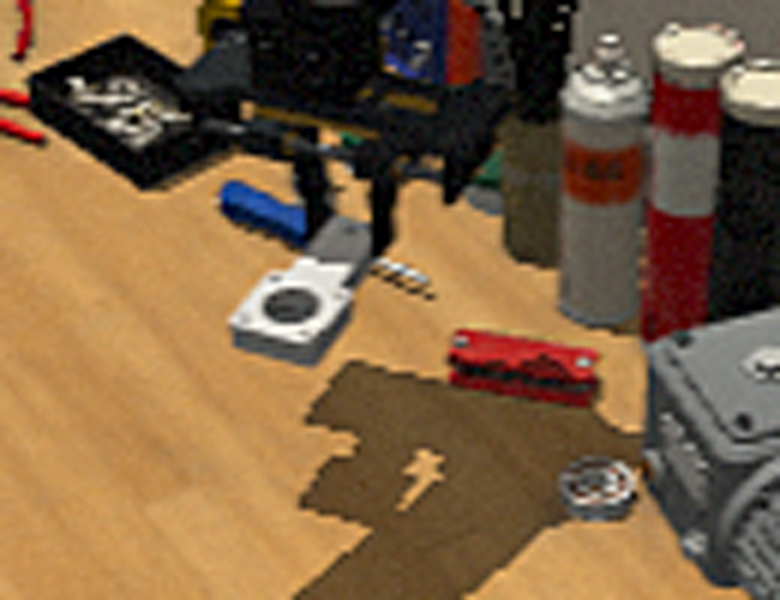

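The cap is held level, bore up, tail towards tool +y. Next, an accurate fix on the gear unit from its base edges in the side and scene views.

```bash
python3 - <<'E'
from h import *
im=cv2.imread("pics/a_side.png"); crop(im,255,195,80,62,10,"pics/w1.png")
im,_=snap("scene","w2"); crop(im,215,70,135,150,4,"pics/w2z.png"); cv2.imwrite("pics/w2full.png",im)
E
```

```text
(no output)
```

View pics/w1.png

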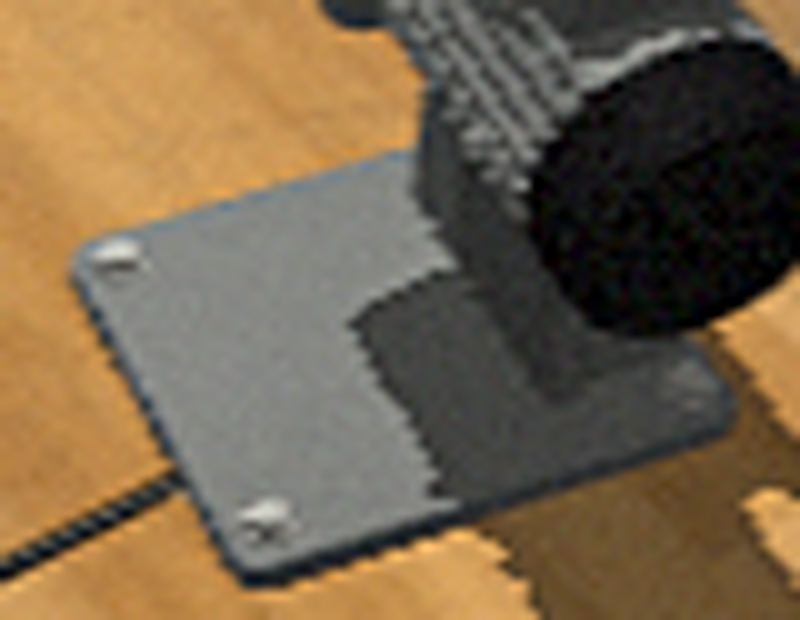

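View pics/w2z.png

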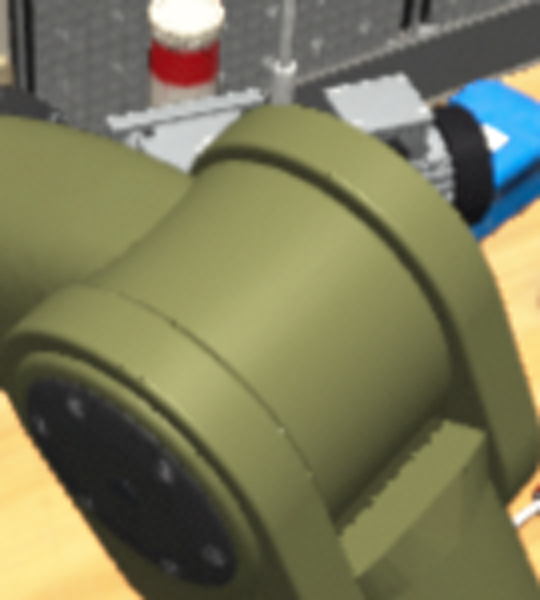

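```bash
python3 - <<'E'
from h import *
im=cv2.imread("pics/c_scene.png"); crop(im,225,155,80,60,10,"pics/w3.png")
im=cv2.imread("pics/a_scene.png"); crop(im,225,80,120,115,6,"pics/w4.png")
f=lambda c:(255+c[0]/10-.45,195+c[1]/10-.45)
P={c:onz("side",f(c),.012)[:2] for c in [(80,285),(225,548),(120,235),(410,152),(300,566),(700,438)]}
for k,v in P.items(): print(k,v.round(4))
E
```

```text
(80, 285) [ 0.5737 -0.1014]
(225, 548) [ 0.5506 -0.2184]
(120, 235) [ 0.5979 -0.0898]
(410, 152) [ 0.7058 -0.1122]
(300, 566) [ 0.5664 -0.2368]
(700, 438) [ 0.7064 -0.2654]
```

View pics/w3.png

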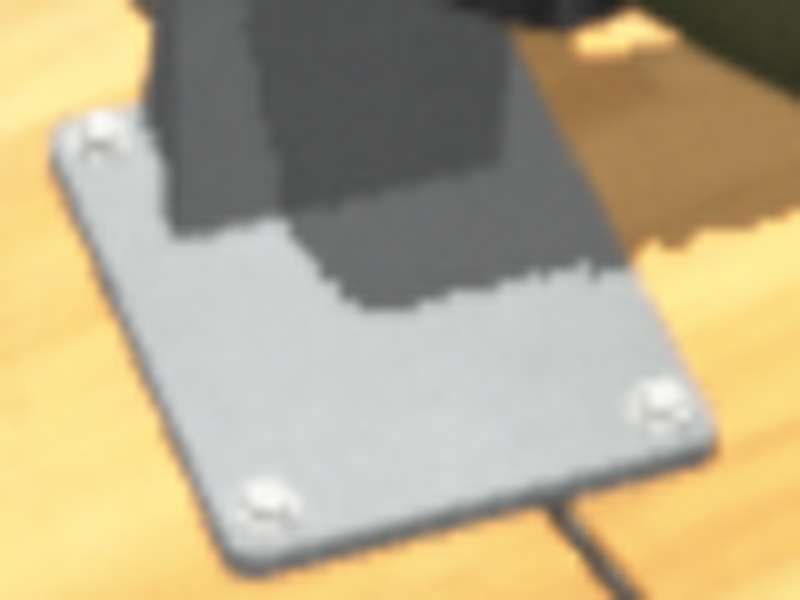

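View pics/w4.png

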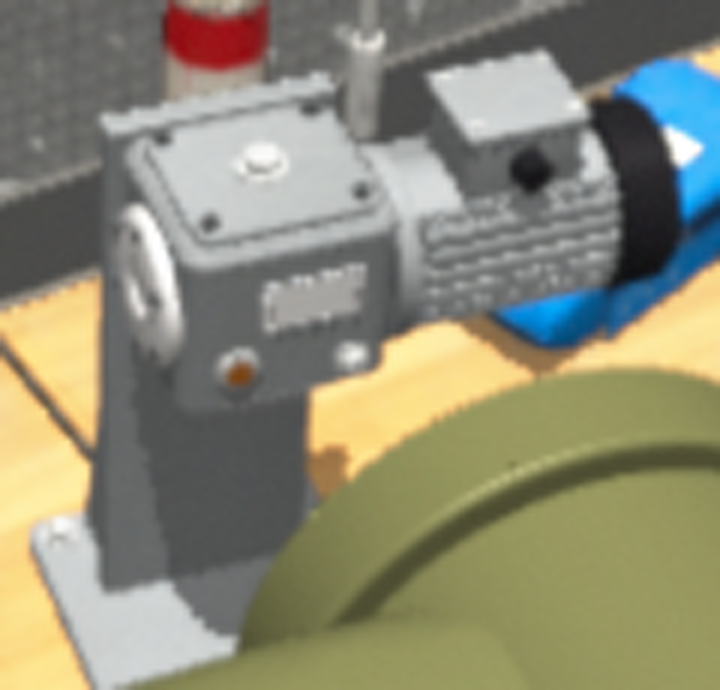

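```bash
python3 - <<'E'
from h import *
f=lambda c:(255+c[0]/10-.45,195+c[1]/10-.45)
g=lambda c:(225+c[0]/10-.45,155+c[1]/10-.45)
def solve(name,cam,fn,front,left,right):
    F,L,Rr=[[onz(cam,fn(c),.012)[:2] for c in e] for e in (front,left,right)]
    xd=(L[1]-L[0])/np.linalg.norm(L[1]-L[0]); xr=(Rr[1]-Rr[0])/np.linalg.norm(Rr[1]-Rr[0]); yd=(F[0]-F[1])/np.linalg.norm(F[0]-F[1])
    yaws=[np.arctan2(xd[1],xd[0]),np.arctan2(xr[1],xr[0]),np.arctan2(-yd[0],yd[1])]
    a=np.mean(yaws); x=np.array([np.cos(a),np.sin(a)]); y=np.array([-x[1],x[0]])
    l=np.mean([p@y for p in L]); r=np.mean([p@y for p in Rr]); fr=np.mean([p@x for p in F])
    o=x*(fr+.07)+y*(l+r)/2
    print(name,"yaws",np.degrees(yaws).round(1),"width",round(l-r,4),"origin",o.round(4)); return o,a
solve("side","side",f,[(80,285),(225,548)],[(120,235),(410,152)],[(300,566),(700,438)])
solve("scene","scene",g,[(280,562),(690,457)],[(225,545),(58,170)],[(712,425),(635,285)])
h=lambda c:(225+c[0]/6-.4,80+c[1]/6-.4)
A=onz("scene",h((185,410)),.2);B=onz("scene",h((380,362)),.2); print("front bottom",A.round(4),B.round(4),np.linalg.norm(A-B))
# side: housing top front-left etc
def tri(c1,p1,c2,p2):
    C,d=ray(c1,p1);D,e=ray(c2,p2);M=np.stack([d,-e],1);s=np.linalg.lstsq(M,D-C,rcond=None)[0];return (C+d*s[0]+D+e*s[1])/2,np.linalg.norm(C+d*s[0]-D-e*s[1])
s5=lambda c:(195+c[0]/5-.4,140+c[1]/5-.4)
print("plug",tri("scene",h((262,158)),"side",s5((517,101))))
E
```

```text
side yaws [-11.7 -11.5 -11.2] width 0.1502 origin [ 0.6308 -0.1734]
scene yaws [-11.1 -10.8 -11.2] width 0.1472 origin [ 0.6299 -0.1683]
front bottom [ 0.619  -0.1261  0.2   ] [ 0.6036 -0.2164  0.2   ] 0.09158335024585251
plug (array([ 0.639075  , -0.17232824,  0.30373224]), np.float64(0.0013961822281429925))
```

Origin estimates agree to a few mm: side (0.631, −0.173), scene (0.630, −0.168), and plug triangulation about (0.633, −0.171), with yaw ≈ −11.3°. The housing's lower front edge in the scene view disagrees by about 18 mm. It is a rounded edge, so I don't trust it, and I'll check again with the wrist camera from in front.

```bash
python3 -c "
from h import *
go((.46,-.02,.16),168.7)"
```

```text
t 26.4 pos [0.6355 0.2298 0.1009] az 35.1 tilt 0.57 travel [-0.0563 -0.2877  0.1035] twist -2.332 grip 0.4 F [ 0.3 -0.2 -2.4] M [-0.07 -0.03 -0.02] q7 -1.2
```

```bash
python3 -m pendant '[{"travel":[-0.02,-0.02,0.01],"twist":-0.16},{"travel":[-0.04,-0.05,0.02],"twist":-0.32},{"travel":[-0.056,-0.08,0.03],"twist":-0.48},{"travel":[-0.056,-0.11,0.04],"twist":-0.64},{"travel":[-0.056,-0.14,0.05],"twist":-0.8},{"travel":[-0.056,-0.17,0.06],"twist":-0.96},{"travel":[-0.056,-0.2,0.07],"twist":-1.12},{"travel":[-0.056,-0.23,0.085],"twist":-1.28},{"travel":[-0.056,-0.26,0.095],"twist":-1.44},{"travel":[-0.056,-0.288,0.103],"twist":-1.6}]'
python3 -c "
from h import *
go((.46,-.02,.16),168.7)"
```

```text
time: 27.65
position: [0.4577, -0.0209, 0.1584]
tool_rot: [-0.508, 1.523, 0.505]
ft_force: [-0.7, -0.5, -1.9]
grip_width: 0.402
t 27.65 pos [ 0.4577 -0.0209  0.1584] az 127.0 tilt 0.72 travel [-0.0017 -0.0007  0.0023] twist -0.727 grip 0.402 F [-0.7 -0.5 -1.9] M [0.04 0.07 0.02] q7 0.59
```

```bash
python3 -c "
from h import *
go((.4748,-.1398,.137),168.7)"
```

```text
t 27.65 pos [ 0.4577 -0.0209  0.1584] az 127.0 tilt 0.72 travel [ 0.0219 -0.1053 -0.0577] twist -0.727 grip 0.402 F [-0.7 -0.5 -1.9] M [0.04 0.07 0.02] q7 0.59
```

```bash
python3 -m pendant '[{"travel":[0.0,0,0],"twist":-0.16},{"travel":[0,0,0],"twist":-0.32},{"travel":[0,-0.02,-0.01],"twist":-0.48},{"travel":[0.005,-0.04,-0.02],"twist":-0.64},{"travel":[0.01,-0.065,-0.035],"twist":-0.727},{"travel":[0.018,-0.09,-0.05],"twist":-0.727},{"travel":[0.022,-0.105,-0.058],"twist":-0.727},{"travel":[0.022,-0.105,-0.058],"twist":-0.727},{"travel":[0.022,-0.105,-0.058],"twist":-0.727}]'
python3 -c "
from h import *
go((.4748,-.1398,.137),168.7)
im,_=snap('wrist','x1');im,_=snap('side','x2');crop(im,180,110,200,160,4,'pics/x2z.png')"
```

```text
time: 28.78
position: [0.4739, -0.1387, 0.1363]
tool_rot: [-1.062, 1.309, 1.068]
ft_force: [0.1, 0.9, -2.2]
grip_width: 0.402
t 28.77 pos [ 0.4739 -0.1387  0.1363] az 168.7 tilt 0.78 travel [-0.0007 -0.0011 -0.001 ] twist 0.0 grip 0.402 F [ 0.1  0.9 -2.2] M [ 0.09  0.09 -0.02] q7 1.61
```

View pics/x1.png

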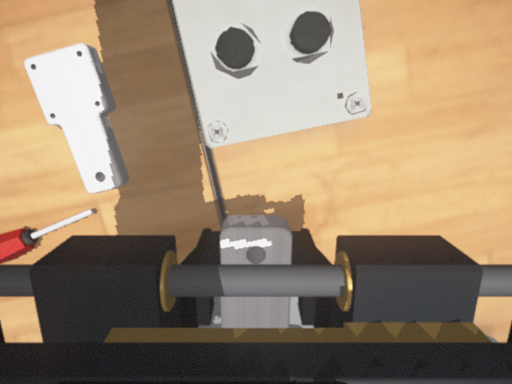

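View pics/x2z.png

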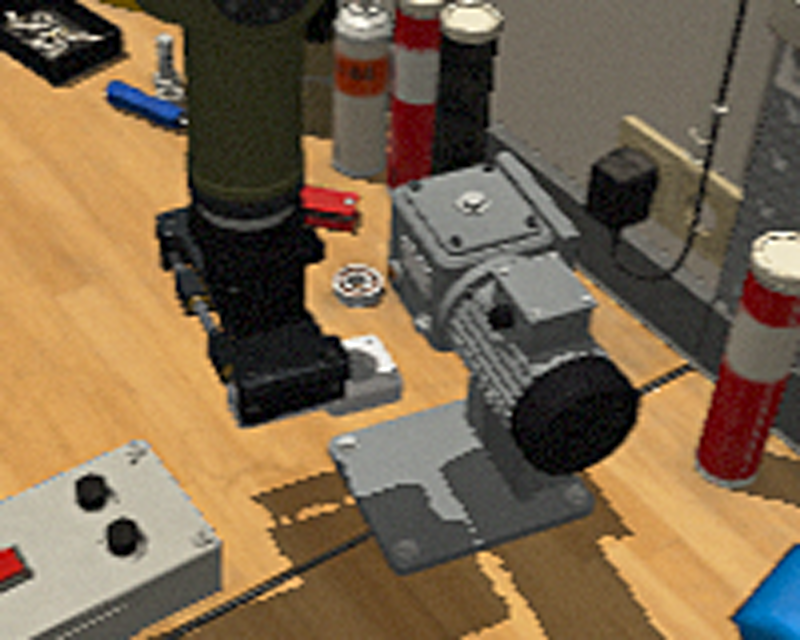

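```bash
cat > capchk.py <<'E'
from h import *
import sys
n=sys.argv[1]; ox,oy,f=280-20,180-10,9
im=cv2.imread(f"pics/{n}.png"); T=np.load(f"pics/{n}.npy"); yb=float(sys.argv[2]) if len(sys.argv)>2 else -.0842
big=cv2.resize(im[oy:oy+65,ox:ox+85],None,fx=f,fy=f,interpolation=cv2.INTER_CUBIC)
def P(p): return tuple(((proj("side",p)-[ox,oy]+.5)*f).astype(int).tolist())
for xt,col in ((-.0376,(0,255,0)),(-.0176,(255,0,0))):
    pts=[P((T@[xt,yb+a,b,1])[:3]) for a,b in ((29,-29),(-29,-29),(-29,29),(29,29))and[(.029,-.029),(-.029,-.029),(-.029,.029),(.029,.029)]]
    for i in range(4): cv2.line(big,pts[i],pts[(i+1)%4],col,1)
print("bore world",(T@[-.0376,yb,0,1]).round(4)[:3])
cv2.imwrite(f"pics/{n}c.png",big)
E
python3 capchk.py x2
```

```text
bore world [ 0.5572 -0.1547  0.1732]
```

View pics/x2c.png

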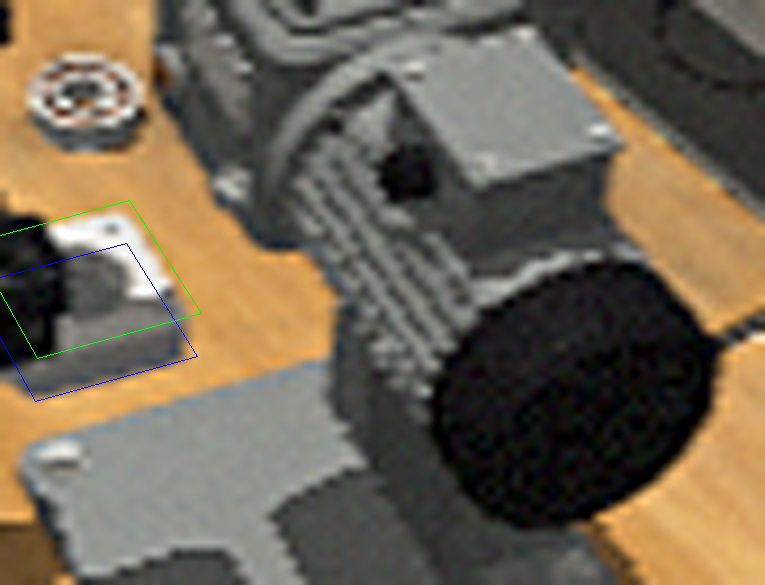

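The predicted head outline fits the cap in the side view to about 1–2 mm, so the bore is at (0.557, −0.155, 0.173). Target axis is (0.631, −0.173). Moving in underneath, still below the shaft tip.

```bash
python3 -c "
from h import *
s,T=pose(); b=(T@[-.0376,-.0842,0,1])[:3]; go(T[:3,3]+[.631-b[0],-.173-b[1],0],168.7)"
```

```text
t 28.88 pos [ 0.4743 -0.1385  0.1367] az 168.8 tilt 0.72 travel [-0.0007 -0.0758 -0.0036] twist 0.001 grip 0.398 F [ 0.   0.7 -1.6] M [0.02 0.12 0.01] q7 1.62
```

```bash
python3 -m pendant '[{"travel":[0,-0.01,-0.001],"twist":0},{"travel":[0,-0.025,-0.002],"twist":0},{"travel":[0,-0.045,-0.003],"twist":0},{"travel":[0,-0.06,-0.004],"twist":0},{"travel":[0,-0.072,-0.004],"twist":0},{"travel":[0,-0.076,-0.004],"twist":0},{"travel":[0,-0.076,-0.004],"twist":0}]'
python3 -c "
from h import *
im,T=snap('side','y2'); b=(T@[-.0376,-.0842,0,1])[:3];print(b.round(4)); go(T[:3,3]+[.631-b[0],-.173-b[1],0],168.7); crop(im,200,110,180,140,4.4,'pics/y2z.png')"
```

```text
time: 29.75
position: [0.548, -0.1572, 0.1358]
tool_rot: [-1.063, 1.309, 1.069]
ft_force: [-0.9, -0.1, -2.4]
grip_width: 0.399
[ 0.6311 -0.1733  0.1725]
t 29.8 pos [ 0.5477 -0.1571  0.1359] az 168.8 tilt 0.75 travel [ 0.     -0.0002  0.0004] twist 0.001 grip 0.397 F [-0.2 -0.2 -2.1] M [ 0.05  0.09 -0.03] q7 1.72
```

View pics/y2z.png

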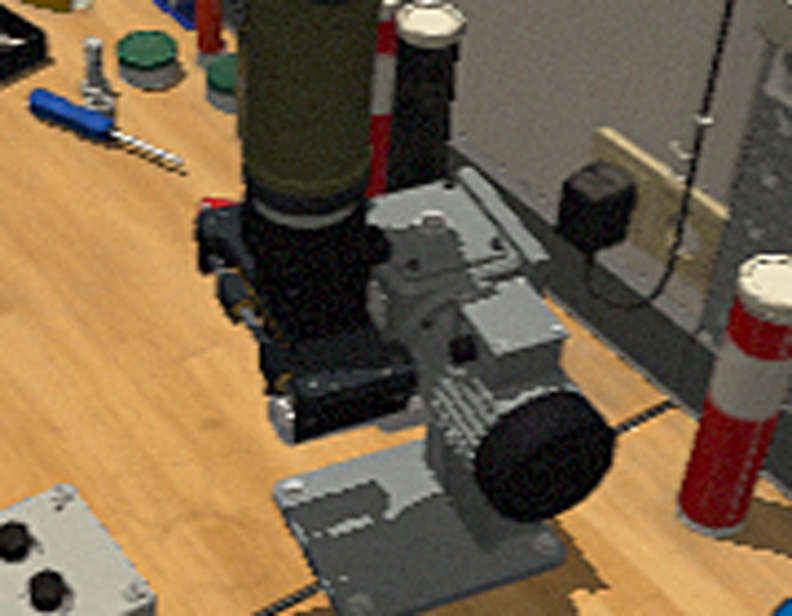

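```bash
python3 -m pendant '[{"travel":[-0.006,0,0],"twist":0},{"travel":[-0.012,0,0],"twist":0},{"travel":[-0.015,0,0],"twist":0},{"travel":[-0.015,0,0],"twist":0}]'
python3 -m pendant '[{"travel":[-0.003,0,0],"twist":0},{"travel":[-0.004,0,0],"twist":0},{"travel":[-0.004,0,0],"twist":0}]'
python3 -m pendant '[{"travel":[-0.003,0,0],"twist":0},{"travel":[-0.003,0,0],"twist":0}]'
```

```text
time: 30.3
position: [0.5482, -0.1571, 0.1514]
tool_rot: [-1.063, 1.308, 1.068]
ft_force: [-0.3, 0.1, -2.9]
grip_width: 0.404
time: 30.68
position: [0.5483, -0.1571, 0.1554]
tool_rot: [-1.063, 1.308, 1.068]
ft_force: [-0.8, 0.2, -2.2]
grip_width: 0.404
time: 30.92
position: [0.5485, -0.1571, 0.1587]
tool_rot: [-1.063, 1.307, 1.068]
ft_force: [-0.4, -0.5, -2.9]
grip_width: 0.405
```

No force with the face above the shaft tip's height, so the shaft end is in the bore. Continuing gently until contact.

```bash
python3 -m pendant '[{"travel":[-0.002,0,0],"twist":0},{"travel":[-0.002,0,0],"twist":0}]'
python3 -m pendant '[{"travel":[-0.002,0,0],"twist":0},{"travel":[-0.002,0,0],"twist":0}]'
python3 -m pendant '[{"travel":[-0.0015,0,0],"twist":0},{"travel":[-0.0015,0,0],"twist":0}]'
```

```text
time: 31.18
position: [0.5487, -0.1572, 0.1609]
tool_rot: [-1.063, 1.307, 1.067]
ft_force: [-0.4, 0.0, -2.8]
grip_width: 0.402
time: 31.42
position: [0.5488, -0.1572, 0.1631]
tool_rot: [-1.064, 1.307, 1.067]
ft_force: [0.7, 0.2, -1.9]
grip_width: 0.405
time: 31.68
position: [0.5487, -0.1571, 0.1645]
tool_rot: [-1.063, 1.307, 1.068]
ft_force: [-0.5, 0.6, -2.8]
grip_width: 0.401
```

```bash
python3 -m pendant '[{"travel":[-0.0015,0,0],"twist":0},{"travel":[-0.0015,0,0],"twist":0}]'
python3 -m pendant '[{"travel":[-0.0015,0,0],"twist":0},{"travel":[-0.0015,0,0],"twist":0}]'
python3 -c "
from h import *
im,T=snap('wrist','z1'); go(T[:3,3],168.7)"
```

```text
time: 31.92
position: [0.5486, -0.1572, 0.1656]
tool_rot: [-1.063, 1.308, 1.068]
ft_force: [1.7, -0.9, -7.1]
grip_width: 0.402
time: 32.17
position: [0.5485, -0.1572, 0.1666]
tool_rot: [-1.063, 1.308, 1.068]
ft_force: [3.2, -1.2, -9.0]
grip_width: 0.401
t 32.23 pos [ 0.5485 -0.1571  0.1666] az 168.8 tilt 0.7 travel [ 0. -0. -0.] twist 0.001 grip 0.405 F [ 2.6 -1.8 -9.7] M [-0.09 -0.25  0.04] q7 1.71
```

View pics/z1.png

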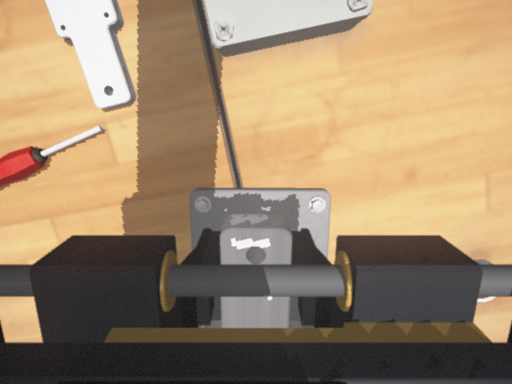

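```bash
python3 - <<'E'
from h import *
T=np.load("pics/z1.npy"); Ti=np.linalg.inv(T)
for p in [(190.5,189),(330,189.5),(260,187.5)]:
    q=onz("wrist",p,.012,T); print(p,q.round(4),(Ti@[*q,1])[:3].round(4))
a=onz("wrist",(191,215),.012,T);b=onz("wrist",(330.5,215),.012,T);print(np.linalg.norm(a-b),((a+b)/2).round(4))
m=onz("wrist",(260,187.5),.012,T)[:2]; a=np.radians(-11.3); print("origin est",m+.07*np.array([np.cos(a),np.sin(a)]),"bore",(T@[-.0376,-.0842,0,1]).round(4)[:3])
# tail in hand
for p in [(256,229),(256,232)]:
    C,d=ray("wrist",p,T); c=Ti@[*C,1]; dd=Ti[:3,:3]@d; k=(-.0376-c[0])/dd[0]; print("tail end tool y",(c[:3]+dd*k).round(4))
crop(cv2.imread("pics/z1.png"),185,180,150,115,5,"pics/z1z.png")
E
```

```text
(190.5, 189) [ 0.5501 -0.2292  0.012 ] [ 0.155  -0.017  -0.0692]
(330, 189.5) [ 0.5786 -0.0866  0.012 ] [ 0.1538 -0.0172  0.0763]
(260, 187.5) [ 0.5625 -0.1577  0.012 ] [ 0.1544 -0.0152  0.0034]
0.14844171854965887 [ 0.5922 -0.1628  0.012 ]
origin est [ 0.63111236 -0.17137459] bore [ 0.6315 -0.1734  0.2034]
tail end tool y [-0.0376  0.013  -0.0008]
tail end tool y [-0.0376  0.0114 -0.0008]
```

View pics/z1z.png

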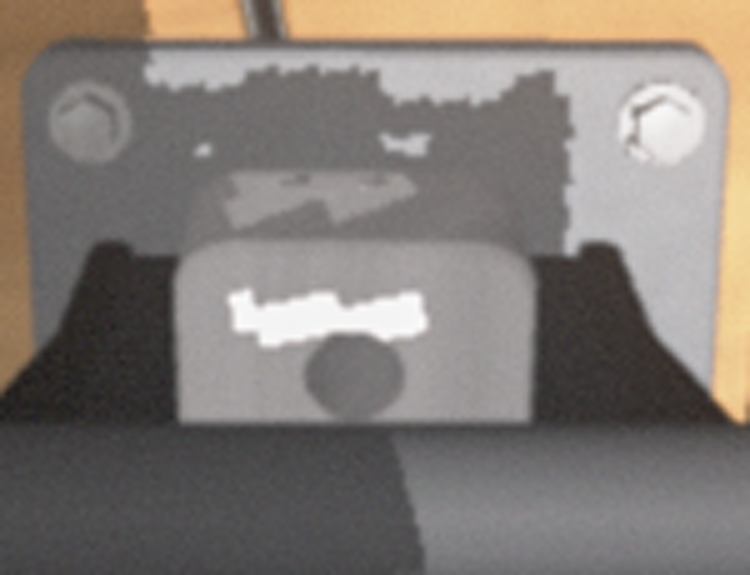

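```bash
python3 - <<'E'
from h import *
for i in range(6):
    im,T=snap('wrist','zz%d'%i)
    go(T[:3,3],168.7)
im,_=snap('side','zside');crop(im,260,170,85,65,9,'pics/zsidez.png')
E
```

```text
t 32.27 pos [ 0.5485 -0.1572  0.1667] az 168.8 tilt 0.7 travel [0.0001 0.     0.    ] twist 0.001 grip 0.403 F [  2.5  -1.7 -10.1] M [-0.04 -0.29 -0.  ] q7 1.71
t 32.33 pos [ 0.5485 -0.1571  0.1667] az 168.8 tilt 0.7 travel [ 0. -0. -0.] twist 0.001 grip 0.403 F [ 2.5 -1.4 -9. ] M [-0.01 -0.27  0.03] q7 1.71
t 32.38 pos [ 0.5486 -0.1571  0.1667] az 168.8 tilt 0.7 travel [ 0.0001  0.     -0.    ] twist 0.001 grip 0.405 F [  3.9  -1.4 -10.2] M [ 0.   -0.29  0.04] q7 1.71
t 32.42 pos [ 0.5485 -0.1571  0.1668] az 168.8 tilt 0.69 travel [ 0.0001 -0.      0.    ] twist 0.001 grip 0.406 F [ 4.  -1.9 -9.2] M [-0.05 -0.26  0.02] q7 1.71
t 32.48 pos [ 0.5485 -0.1571  0.1668] az 168.8 tilt 0.69 travel [ 0.  0. -0.] twist 0.001 grip 0.401 F [ 3.1 -1.6 -9.5] M [-0.1  -0.26  0.04] q7 1.71
t 32.52 pos [ 0.5486 -0.1571  0.1668] az 168.8 tilt 0.69 travel [ 0. -0. -0.] twist 0.001 grip 0.403 F [ 2.7 -1.2 -9.7] M [-0.01 -0.33  0.01] q7 1.71
```

View pics/zsidez.png

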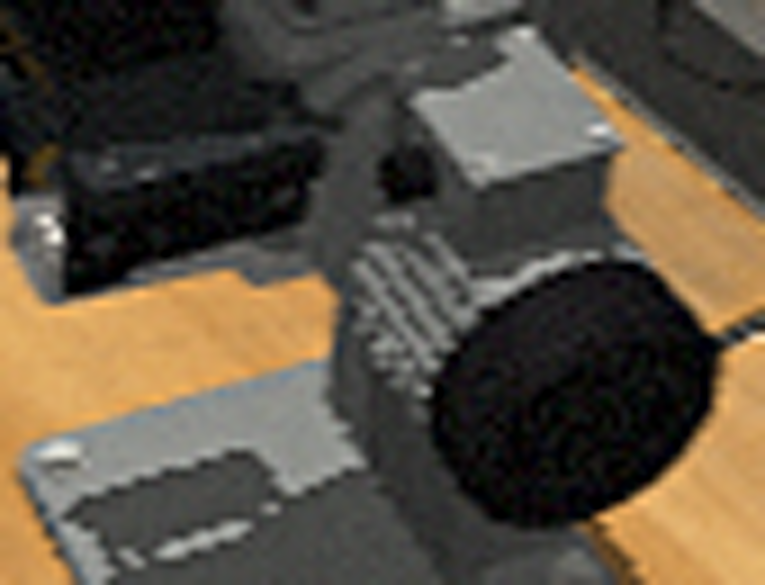

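Contact is steady at about 7 N of push, but the sideways force and moment leave a little doubt about centring. I'll back down 3 mm and feel for the shaft inside the bore.

```bash
python3 -m pendant '[{"travel":[0.003,0,0],"twist":0},{"travel":[0.004,0,0],"twist":0},{"travel":[0.004,0,0],"twist":0}]'
python3 -c "
from h import *
s,T=pose(); go(T[:3,3],168.7)"
python3 -m pendant '[{"travel":[0,-0.0015,0],"twist":0},{"travel":[0,-0.003,0],"twist":0},{"travel":[0,-0.003,0],"twist":0}]'
python3 -m pendant '[{"travel":[0,-0.001,0],"twist":0},{"travel":[0,-0.0015,0],"twist":0},{"travel":[0,-0.0015,0],"twist":0}]'
```

```text
time: 32.95
position: [0.5487, -0.1572, 0.1636]
tool_rot: [-1.063, 1.307, 1.067]
ft_force: [-0.3, -0.2, -2.8]
grip_width: 0.403
t 32.95 pos [ 0.5487 -0.1572  0.1636] az 168.8 tilt 0.64 travel [0. 0. 0.] twist 0.001 grip 0.403 F [-0.3 -0.2 -2.8] M [-0.    0.08 -0.  ] q7 1.71
time: 33.33
position: [0.5519, -0.1578, 0.1637]
tool_rot: [-1.064, 1.307, 1.067]
ft_force: [0.1, -0.9, -2.7]
grip_width: 0.402
time: 33.7
position: [0.5535, -0.1581, 0.1637]
tool_rot: [-1.064, 1.307, 1.067]
ft_force: [-0.4, 0.3, -3.4]
grip_width: 0.401
```

```bash
python3 -m pendant '[{"travel":[0,-0.001,0],"twist":0},{"travel":[0,-0.0015,0],"twist":0},{"travel":[0,-0.0015,0],"twist":0}]'
python3 -m pendant '[{"travel":[0,-0.001,0],"twist":0},{"travel":[0,-0.0015,0],"twist":0},{"travel":[0,-0.0015,0],"twist":0}]'
```

```text
time: 34.08
position: [0.5548, -0.1584, 0.1636]
tool_rot: [-1.064, 1.307, 1.067]
ft_force: [-0.3, 0.3, -2.0]
grip_width: 0.402
time: 34.45
position: [0.5548, -0.1584, 0.1632]
tool_rot: [-1.062, 1.309, 1.07]
ft_force: [-5.6, 0.8, -0.4]
grip_width: 0.403
```

```bash
python3 -m pendant '[{"travel":[0,0.003,0],"twist":0},{"travel":[0,0.006,0],"twist":0},{"travel":[0,0.0075,0],"twist":0},{"travel":[0,0.0075,0],"twist":0}]'
python3 -m pendant '[{"travel":[0,0.001,0],"twist":0},{"travel":[0,0.0015,0],"twist":0},{"travel":[0,0.0015,0],"twist":0}]'
python3 -m pendant '[{"travel":[0,0.001,0],"twist":0},{"travel":[0,0.0015,0],"twist":0},{"travel":[0,0.0015,0],"twist":0}]'
```

```text
time: 34.95
position: [0.5477, -0.157, 0.1634]
tool_rot: [-1.062, 1.308, 1.069]
ft_force: [0.4, 0.5, -2.5]
grip_width: 0.402
time: 35.33
position: [0.5472, -0.1568, 0.1638]
tool_rot: [-1.063, 1.307, 1.068]
ft_force: [3.3, -1.8, -2.7]
grip_width: 0.4
time: 35.7
position: [0.5471, -0.1567, 0.1642]
tool_rot: [-1.065, 1.305, 1.065]
ft_force: [6.7, -1.9, -3.8]
grip_width: 0.404
```

Walls felt at TCP x 0.5548 and 0.5472, so the shaft really is inside the bore. The 7.8 mm span instead of 10 implies about 3 mm off sideways. I'll centre in x and then feel sideways.

```bash
python3 -m pendant '[{"travel":[0,-0.003,0],"twist":0},{"travel":[0,-0.004,0],"twist":0},{"travel":[0,-0.004,0.002],"twist":0},{"travel":[0,-0.004,0.004],"twist":0},{"travel":[0,-0.004,0.004],"twist":0}]'
python3 -m pendant '[{"travel":[0,0,0.0015],"twist":0},{"travel":[0,0,0.002],"twist":0},{"travel":[0,0,0.002],"twist":0}]'
python3 -m pendant '[{"travel":[0,0,0.001],"twist":0},{"travel":[0,0,0.0015],"twist":0},{"travel":[0,0,0.0015],"twist":0}]'
```

```text
time: 36.33
position: [0.5516, -0.1531, 0.164]
tool_rot: [-1.065, 1.305, 1.066]
ft_force: [-0.3, 0.1, -2.9]
grip_width: 0.4
time: 36.7
position: [0.5519, -0.151, 0.164]
tool_rot: [-1.065, 1.305, 1.067]
ft_force: [0.5, 0.6, -3.0]
grip_width: 0.401
time: 37.08
position: [0.5523, -0.1494, 0.1639]
tool_rot: [-1.065, 1.305, 1.067]
ft_force: [-0.7, -0.1, -2.4]
grip_width: 0.401
```

```bash
python3 -m pendant '[{"travel":[0,0,0.001],"twist":0},{"travel":[0,0,0.0015],"twist":0},{"travel":[0,0,0.0015],"twist":0}]'
python3 -m pendant '[{"travel":[0,0,0.001],"twist":0},{"travel":[0,0,0.0015],"twist":0},{"travel":[0,0,0.0015],"twist":0}]'
```

```text
time: 37.45
position: [0.5525, -0.1487, 0.164]
tool_rot: [-1.065, 1.306, 1.066]
ft_force: [0.1, -2.5, -2.5]
grip_width: 0.401
time: 37.83
position: [0.5526, -0.1483, 0.164]
tool_rot: [-1.065, 1.307, 1.064]
ft_force: [-0.5, -5.1, -3.5]
grip_width: 0.402
```

Left wall felt at y ≈ −0.1488. The centre works out at TCP (0.552, −0.1537), in agreement with both spans.

```bash
python3 -c "
from h import *
go((.552,-.1537,.164),168.7)"
```

```text
t 37.83 pos [ 0.5526 -0.1483  0.164 ] az 168.7 tilt 0.61 travel [ 0.0001 -0.0004 -0.0054] twist 0.0 grip 0.402 F [-0.5 -5.1 -3.5] M [-1.02  0.16 -0.34] q7 1.69
```

```bash
python3 -m pendant '[{"travel":[0,0,-0.003],"twist":0},{"travel":[0,0,-0.0054],"twist":0},{"travel":[0,0,-0.0054],"twist":0},{"travel":[-0.001,0,-0.0054],"twist":0},{"travel":[-0.001,0,-0.0054],"twist":0}]'
python3 -m pendant '[{"travel":[-0.0015,0,0],"twist":0},{"travel":[-0.0015,0,0],"twist":0}]'
python3 -m pendant '[{"travel":[-0.0015,0,0],"twist":0},{"travel":[-0.0015,0,0],"twist":0}]'
```

```text
time: 38.45
position: [0.5516, -0.1527, 0.1648]
tool_rot: [-1.065, 1.306, 1.066]
ft_force: [1.3, 0.9, -3.7]
grip_width: 0.404
time: 38.7
position: [0.5515, -0.1527, 0.1658]
tool_rot: [-1.065, 1.306, 1.066]
ft_force: [2.2, 0.2, -8.6]
grip_width: 0.402
time: 38.95
position: [0.5515, -0.1527, 0.167]
tool_rot: [-1.065, 1.307, 1.066]
ft_force: [2.8, -0.4, -10.0]
grip_width: 0.406
```

```bash
python3 - <<'E'
from h import *
im,T=snap('side','A1'); ox,oy,f=262,180,16
big=cv2.resize(im[oy:oy+36,ox:ox+48],None,fx=f,fy=f,interpolation=cv2.INTER_CUBIC)
P=lambda p:tuple(((proj("side",p)-[ox,oy]+.5)*f).astype(int).tolist())
yb=-.0842; th0=0
for deg,col in((0,(0,255,0)),(5,(0,0,255))):
    a=np.radians(deg)
    def pt(y,z,x):  # tool coords about pivot (-.0276,0)
        dx,dy=x+.0276,y; 
        return (T@[-.0276+dx*np.cos(a)-dy*np.sin(a),dx*np.sin(a)+dy*np.cos(a),z,1])[:3]
    for sz in(-1,):
        poly=[pt(.0128,sz*.018,-.0176),pt(yb+.029,sz*.018,-.0176),pt(yb+.029,sz*.029,-.0176),pt(yb-.029,sz*.029,-.0176)]
        for i in range(3): cv2.line(big,P(poly[i]),P(poly[i+1]),col,1)
cv2.imwrite("pics/A1z.png",big)
s,_=pose(); print(np.round(s['ft_force'],1),T[:3,3])
E
```

```text
[ 2.9 -0.4 -9.3] [ 0.55149491 -0.15271126  0.16698473]
```

View pics/A1z.png

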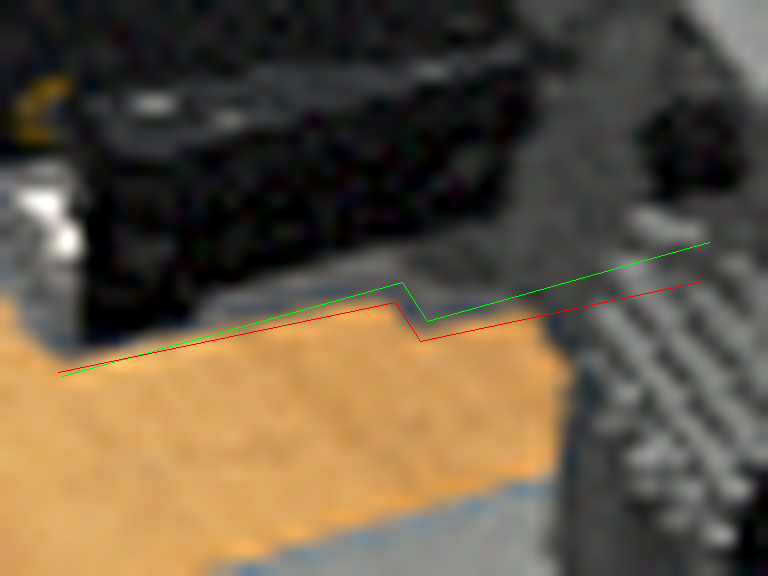

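```bash
python3 - <<'E'
from h import *
def edge(n,lo=275,hi=296):
    im=cv2.imread(f"pics/{n}.png").astype(float); s=im[...,2]-im[...,0]  # R-B
    out=[]
    for c in range(lo,hi+1):
        col=s[:,c]; r=205
        while col[r]>45 and r>185: r-=1
        out.append((c,round(r+(45-col[r])/(col[r+1]-col[r]),2)))
    return out
print(edge("A1")); 
T=np.load("pics/A1.npy"); yb=-.0842
for deg in(0,3,5,7,9):
    a=np.radians(deg)
    def pt(y,z,x):
        dx,dy=x+.0276,y; return proj("side",(T@[-.0276+dx*np.cos(a)-dy*np.sin(a),dx*np.sin(a)+dy*np.cos(a),z,1])[:3])
    A,B,C,D=pt(-.012,-.018,-.0176),pt(yb+.029,-.018,-.0176),pt(yb+.029,-.029,-.0176),pt(yb-.029,-.029,-.0176)
    print(deg,A.round(1),B.round(1),C.round(1),D.round(1),"slopes",((B-A)[1]/(B-A)[0]).round(3),((D-C)[1]/(D-C)[0]).round(3))
E
```

```text
[(275, np.float64(200.0)), (276, np.float64(199.7)), (277, np.float64(199.58)), (278, np.float64(199.39)), (279, np.float64(199.23)), (280, np.float64(198.9)), (281, np.float64(198.73)), (282, np.float64(198.47)), (283, np.float64(198.33)), (284, np.float64(198.24)), (285, np.float64(198.23)), (286, np.float64(198.44)), (287, np.float64(199.68)), (288, np.float64(200.04)), (289, np.float64(199.75)), (290, np.float64(199.5)), (291, np.float64(199.37)), (292, np.float64(199.29)), (293, np.float64(198.89)), (294, np.float64(198.66)), (295, np.float64(198.98)), (296, np.float64(201.12))]
0 [273.2 200.9] [286.6 197.2] [288.2 199.6] [305.9 194.7] slopes -0.276 -0.278
3 [273.1 201.1] [286.4 197.9] [288.  200.3] [305.5 196.2] slopes -0.235 -0.238
5 [272.9 201.2] [286.2 198.4] [287.8 200.8] [305.1 197.2] slopes -0.208 -0.211
7 [272.8 201.3] [286.  198.9] [287.6 201.3] [304.8 198.2] slopes -0.181 -0.184
9 [272.7 201.4] [285.8 199.4] [287.4 201.8] [304.4 199.2] slopes -0.153 -0.156
```

The edge slopes put the cap about 5° head-down in the grip: it sagged on the lift and the push added some. That is inside 7° but thin. I'll lower it and press the head's outer end on the base plate to bring it level, then go back up and push more lightly.

```bash
python3 -m pendant '[{"travel":[0.01,0,0],"twist":0},{"travel":[0.025,0,0],"twist":0},{"travel":[0.035,0,0],"twist":0},{"travel":[0.045,0.005,0],"twist":0},{"travel":[0.05,0.02,0],"twist":0},{"travel":[0.06,0.035,0],"twist":0},{"travel":[0.08,0.042,0],"twist":0},{"travel":[0.11,0.042,0],"twist":0},{"travel":[0.135,0.042,0],"twist":0},{"travel":[0.14,0.042,0],"twist":0}]'
python3 -c "
from h import *
s,T=pose(); go((0,0,0),168.7)
im,_=snap('side','B1'); crop(im,200,130,150,120,5,'pics/B1z.png')"
```

```text
time: 40.25
position: [0.5072, -0.1451, 0.0257]
tool_rot: [-1.063, 1.31, 1.068]
ft_force: [0.0, -0.6, -2.3]
grip_width: 0.405
t 40.25 pos [ 0.5072 -0.1451  0.0257] az 168.8 tilt 0.79 travel [0.031  0.5255 0.0437] twist 0.001 grip 0.405 F [ 0.  -0.6 -2.3] M [ 0.03  0.11 -0.01] q7 1.74
```

View pics/B1z.png

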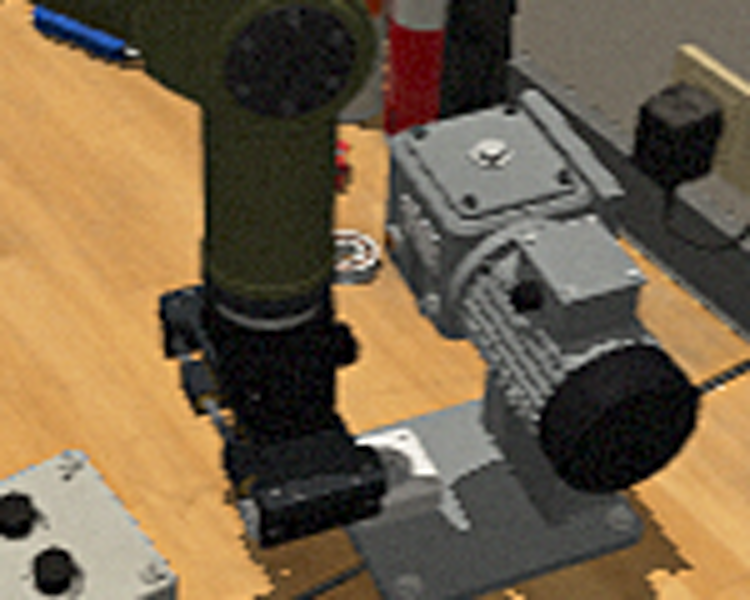

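```bash
python3 -m pendant '[{"travel":[0.008,0,0],"twist":0},{"travel":[0.015,0,0],"twist":0},{"travel":[0.016,0,0],"twist":0},{"travel":[0.016,0,0],"twist":0}]'
python3 -m pendant '[{"travel":[0.003,0,0],"twist":0},{"travel":[0.003,0,0],"twist":0}]'
python3 -m pendant '[{"travel":[0.003,0,0],"twist":0},{"travel":[0.003,0,0],"twist":0}]'
python3 -m pendant '[{"travel":[0.003,0,0],"twist":0},{"travel":[0.003,0,0],"twist":0}]'
```

```text
time: 40.8
position: [0.5079, -0.1455, 0.0104]
tool_rot: [-1.064, 1.308, 1.067]
ft_force: [-0.4, -0.7, -1.8]
grip_width: 0.403
time: 41.05
position: [0.5078, -0.1455, 0.0073]
tool_rot: [-1.064, 1.309, 1.067]
ft_force: [0.0, -0.3, -2.4]
grip_width: 0.406
time: 41.3
position: [0.5075, -0.1454, 0.004]
tool_rot: [-1.064, 1.309, 1.067]
ft_force: [0.2, 0.1, -1.8]
grip_width: 0.403
time: 41.55
position: [0.5072, -0.1454, 0.0007]
tool_rot: [-1.063, 1.31, 1.068]
ft_force: [-0.8, 0.8, -3.0]
grip_width: 0.402
```

```bash
python3 -m pendant '[{"travel":[0.002,0,0],"twist":0},{"travel":[0.002,0,0],"twist":0}]'
python3 -m pendant '[{"travel":[0.002,0,0],"twist":0},{"travel":[0.002,0,0],"twist":0}]'
python3 -c "
from h import *
s,T=pose(); go((0,0,0),168.7)"
```

```text
time: 41.8
position: [0.5072, -0.1454, -0.0014]
tool_rot: [-1.063, 1.31, 1.068]
ft_force: [-0.3, -0.3, -1.6]
grip_width: 0.401
time: 42.05
position: [0.5072, -0.1455, -0.0034]
tool_rot: [-1.063, 1.31, 1.068]
ft_force: [-0.8, 0.1, -0.3]
grip_width: 0.403
t 42.05 pos [ 0.5072 -0.1455 -0.0034] az 168.7 tilt 0.78 travel [0.0018 0.5258 0.0437] twist 0.001 grip 0.403 F [-0.8  0.1 -0.3] M [ 0.12  0.15 -0.01] q7 1.77
```

Contact came where a level cap should touch (its outer end at z ≈ 0.0127 against the 0.012 plate). So the cap is within about 1° of level, and the camera slope was calibration bias. A slight extra press, then back up.

```bash
python3 -m pendant '[{"travel":[0.002,0,0],"twist":0},{"travel":[0.003,0,0],"twist":0},{"travel":[0.003,0,0],"twist":0}]'
python3 -c "
from h import *
s,T=pose(); go((.552,-.1537,.130),168.7)
im,_=snap('side','C1'); crop(im,260,190,60,45,12,'pics/C1z.png')"
```

```text
time: 42.42
position: [0.507, -0.1456, -0.0059]
tool_rot: [-1.063, 1.31, 1.068]
ft_force: [-3.5, -0.2, 6.1]
grip_width: 0.402
t 42.42 pos [ 0.507  -0.1456 -0.0059] az 168.7 tilt 0.79 travel [-0.1364 -0.0442 -0.0003] twist 0.001 grip 0.402 F [-3.5 -0.2  6.1] M [0.3  0.54 0.09] q7 1.77
```

View pics/C1z.png

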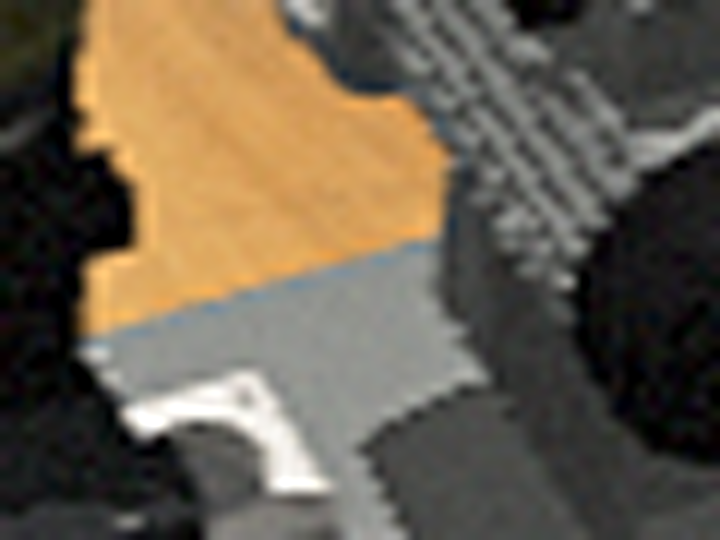

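```bash
python3 -m pendant '[{"travel":[-0.02,0,0],"twist":0},{"travel":[-0.05,0,0],"twist":0},{"travel":[-0.08,0,0],"twist":0},{"travel":[-0.11,-0.005,0],"twist":0},{"travel":[-0.13,-0.015,0],"twist":0},{"travel":[-0.136,-0.03,0],"twist":0},{"travel":[-0.136,-0.04,0],"twist":0},{"travel":[-0.136,-0.044,0],"twist":0},{"travel":[-0.136,-0.044,0],"twist":0}]'
python3 -c "
from h import *
go((.552,-.1537,.161),168.7)"
```

```text
time: 43.6
position: [0.5512, -0.1533, 0.1287]
tool_rot: [-1.062, 1.311, 1.069]
ft_force: [0.1, 0.3, -0.7]
grip_width: 0.404
t 43.6 pos [ 0.5512 -0.1533  0.1287] az 168.7 tilt 0.89 travel [-0.0323 -0.0005 -0.0005] twist 0.0 grip 0.404 F [ 0.1  0.3 -0.7] M [0.1  0.12 0.04] q7 1.72
```

```bash
python3 -m pendant '[{"travel":[-0.008,-0.0005,0],"twist":0},{"travel":[-0.016,-0.0005,0],"twist":0},{"travel":[-0.024,-0.0005,0],"twist":0},{"travel":[-0.03,-0.0005,0],"twist":0},{"travel":[-0.032,-0.0005,0],"twist":0},{"travel":[-0.032,-0.0005,0],"twist":0}]'
python3 -m pendant '[{"travel":[-0.0015,0,0],"twist":0},{"travel":[-0.0015,0,0],"twist":0}]'
python3 -m pendant '[{"travel":[-0.001,0,0],"twist":0},{"travel":[-0.001,0,0],"twist":0}]'
python3 -m pendant '[{"travel":[-0.001,0,0],"twist":0},{"travel":[-0.001,0,0],"twist":0}]'
```

```text
time: 44.35
position: [0.5522, -0.1532, 0.1608]
tool_rot: [-1.062, 1.311, 1.069]
ft_force: [-0.1, -0.5, -2.6]
grip_width: 0.401
time: 44.6
position: [0.5521, -0.1532, 0.1622]
tool_rot: [-1.062, 1.311, 1.069]
ft_force: [0.6, -0.3, -2.1]
grip_width: 0.401
time: 44.85
position: [0.5522, -0.1532, 0.1632]
tool_rot: [-1.062, 1.311, 1.069]
ft_force: [-0.6, -0.4, -3.1]
grip_width: 0.404
time: 45.1
position: [0.5523, -0.1532, 0.1643]
tool_rot: [-1.062, 1.311, 1.069]
ft_force: [0.6, 0.5, -2.7]
grip_width: 0.401
```

```bash
python3 -m pendant '[{"travel":[-0.001,0,0],"twist":0},{"travel":[-0.001,0,0],"twist":0}]'
python3 -m pendant '[{"travel":[-0.001,0,0],"twist":0},{"travel":[-0.001,0,0],"twist":0}]'
python3 -c "
from h import *
s,T=pose(); go((0,0,0),168.7)"
```

```text
time: 45.35
position: [0.5521, -0.1531, 0.1651]
tool_rot: [-1.062, 1.311, 1.069]
ft_force: [0.3, 0.5, -3.6]
grip_width: 0.403
time: 45.6
position: [0.5521, -0.1532, 0.1658]
tool_rot: [-1.062, 1.312, 1.069]
ft_force: [0.6, -0.7, -6.1]
grip_width: 0.404
t 45.6 pos [ 0.5521 -0.1532  0.1658] az 168.7 tilt 0.91 travel [0.1729 0.5692 0.0439] twist 0.001 grip 0.404 F [ 0.6 -0.7 -6.1] M [-0.01 -0.06  0.01] q7 1.7
```

Home against the pad again at the same height (TCP z ≈ 0.165), now with about 3.5 N of push and a clean force direction. A last check of steadiness and slope.

```bash
python3 - <<'E'
from h import *
im,T=snap('side','D1')
for i in range(5):
    snap('wrist','D2'); s,_=pose(); print(round(s['time'],2),np.round(s['position'],4),np.round(s['ft_force'],1),round(s['grip_width'],3))
print("bore",(T@[-.0376,-.0842,0,1]).round(4)[:3])
im=im.astype(float); s=im[...,2]-im[...,0]; o=[]
for c in range(275,296):
    col=s[:,c]; r=205
    while col[r]>45 and r>185: r-=1
    o.append(round(float(r+(45-col[r])/(col[r+1]-col[r])),2))
print(o)
E
```

```text
45.7 [ 0.5521 -0.1531  0.1659] [ 2.6 -1.2 -6.3] 0.401
45.75 [ 0.5521 -0.1532  0.1659] [ 0.7 -0.5 -5.6] 0.404
45.8 [ 0.5521 -0.1532  0.1659] [ 1.6 -0.6 -5.1] 0.401
45.85 [ 0.5521 -0.1531  0.1659] [ 1.7 -0.  -5.8] 0.403
45.9 [ 0.5521 -0.1531  0.166 ] [ 2.1 -0.3 -6.6] 0.406
bore [ 0.6352 -0.1694  0.2023]
[200.28, 199.94, 199.69, 199.6, 199.4, 199.12, 198.66, 198.55, 198.4, 198.29, 198.11, 198.22, 199.11, 199.57, 199.79, 199.62, 199.42, 199.29, 198.94, 198.78, 199.34]
```

View pics/D1.png

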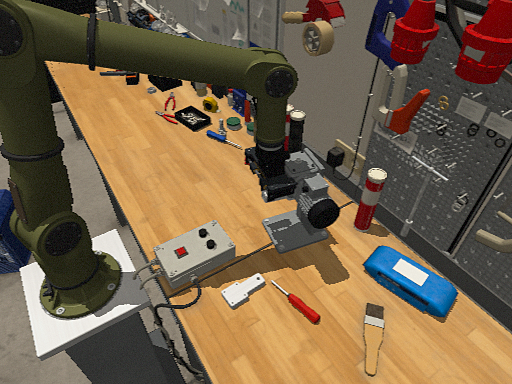

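```bash
python3 -c "
from bench import ctrl
print(ctrl.close_job())"
```

```text
the job is handed in; nothing more can be done
None
```

I stood the cap upright on its head end, let it go, took it again and laid it over bore up. I then gripped its tail at 60 N and brought it up over the shaft end with the tail to the front. The job was handed in at about 46 s of the 72 s, still holding the cap, and no verdict was reported.

**Last checks**
- **Seating:** the face came home at the same height three times (reported TCP z about 0.165 m). I handed in with about 3.5 N of push, and the pose was steady over the last readings.
- **Centring:** I felt the shaft against the bore's front, back and left walls (the right wall was not tried) and centred the cap from those. By those walls it should be within a millimetre or two of the axis.
- **Grip:** opening 0.403, about 35 mm.
- **Other parts:** I never touched the bearing, hex keys or screwdriver. The screwdriver sits in its old place in the last side picture; the arm hides the other two there.

**What failed or disagreed**
- **First grasp:** it closed above the cap, because the real fingertips sit about 19 mm short of the reported TCP. I reopened, went lower and gripped it.
- **Standing up:** the cap leaned as much as 11° in the grip before I pressed it plumb and let go.
- **Level in the grip:** the side picture suggested the cap was about 5° head-down, but touching the base plate suggested within about 1°. I pressed it a little further level there. The last side picture still reads about 3° head-down; the limit is 7°.
- **Height and position:** the bore mouth works out at (0.635, −0.169, 0.202). That is about 2 mm above the pad's nominal height and about 4–5 mm from where the pictures put the shaft axis. I went by the felt walls rather than the pictures.

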